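Hold the angle gauge at its set lean on the door-stud offcut

ROBOT

A 6-joint arm with a two-finger parallel gripper is mounted at the origin on the work surface. World frame = base frame: x ahead of the robot, y to its left, z up, the work surface at z = 0. Lengths are in m, angles in rad, forces in N, time in s.
With the tool pointing down it reaches from about 0.3 to 0.875 m from the base axis. Payload 6.4 kg.
Tool frame: the origin (TCP) lies on the centre line of the jaws, within the pads' length; the fingertips stand 22 mm ahead of it and the grasp point (between the pads) lies 3 mm ahead of it (robot.nose_length is the distance from the TCP to the fingertips, in m); z points along the fingers, x is the direction in which the jaws open and shut, and the axes are right-handed (so a half turn about z gives the same grasp; the last joint's range is limited). The gripper opens to 85 mm and grips with 20 to 120 N. Pads are 22 mm wide; open, the fingers measure 114 mm over their backs; the gripper's body (76 mm by 85 mm) begins 54 mm behind the grasp point. The pads swing forward as they close: fully open they stand 13 mm farther back than shut.
Start: joints at [1.125, 0.181, 1.607, -0, 1.354, -0.206], TCP at [0.137, 0.559, 0.253] pointing down, gripper open.
Joint ranges: [-2.99, 2.99], [-0.89, 2.07], [0.3, 2.58], [-1.14, 4.28], [0, 2.63], [-3.12, 3.12]. Speed limits (rad/s): [2.57, 2.57, 3.01, 3.14, 3.14, 3.14].

INTERFACE

Orientations are given as a unit quaternion [w, x, y, z].
In Python, from station import robot, vision, finder gives the robot as it stands.
- The arm moves only by the shell command python3 -m crank 'ROWS'. ROWS is a JSON object of lists of equal length, an entry for each row: "hand": the opening, from 0 (shut) to 1 (fully open); "xyz": the shift along the tool's x, y, z normalised to -1 to 1, where 1 is 0.2 m, a list of three; "roll": the turn about the tool's z normalised to -1 to 1, where 1 is pi rad. A call has 1 to 10 rows; each row is the pose to reach, as a shift and turn from the pose commanded when the call began, along the tool's axes at that moment, turning the shorter way round; what a row does not reach only later rows make up. A row lasts 1/12 s, in which the tool goes at most 41.7 mm and 7.16 degrees, less where a joint would pass 70% of its speed; a pose out of reach is approached as far as the arm can. A call with a number of a shift or a turn outside -1 to 1 is refused whole. A call with a gripper value outside its range is refused whole. The fingers move at their own pace and stop on an object; the grip force is fixed at half the most. Time passes only in rows, so rows that repeat a pose let the fingers close. It gives the time, the measured TCP pose, the force and the opening at its end, in the units of the state.
- robot.get_state(): the state, without advancing time (a new reading comes with each control period).
- vision.grab_frame(name): name is "scene" or "top" or "wrist"; returns the picture (384x512x3 uint8, blue, green, red); there is no depth.
- vision.calibration(name): a dict with "intrinsics" (3x3 intrinsics, pixels), "R" (3x3) and "t" (3): a world point X has camera coordinates R X + t. Camera axes: x right, y down, z forward; pixel columns grow to the right and rows downward; lengths in m; the calibration is good to about 2 mm. A picture is of the moment at which its call begins: read the wrist's pose just before it. calibration takes no time and is no camera call; for the wrist camera it gives the pose at the moment of the call.
- robot.hand_in(): hands the job in, once; it reports no verdict.
Trained networks look in the newest picture that a camera, given by its name, has taken for a name from the list of things; names that differ only in an ending like _2 or _b are one class to them, and where a whole thing is asked for, a point or a joint stands for the part that bears it (a point fixed in the world has none). Each returns a list of dicts, best first, with "conf" (0 to 1); they miss things now and then, are a little off and sometimes report something else, mostly with a low value. They report only what shows in the picture. A call takes as long as a camera call. They do not tell look-alikes from the thing itself.
- finder.find_in(camera, target): "centre" ([x, y, z] in m, in the coordinates of the camera as it stood for that picture, good to about 4 mm: the middle of the surface that is visible of it).
- finder.trace(camera, target): "region" (384x512 bool, what is visible of it).
- finder.landmark_of(camera, target): "centre" ([x, y, z] in m, in the coordinates of the camera as it stood for that picture, good to about 4 mm: a listed point, or the origin of a listed thing).
The state is a dict: "time": time; "joints": joint angles; "qvel": joint speeds; "joint_torque": joint torques, N m; "ee_pos": TCP position; "tool_rot": TCP orientation; "force": force on the tool from outside, world axes, zero at the start; "ft_torque": the same for the moment, N m; "opening": finger opening in m.
Only numpy, scipy, OpenCV 4.12 (cv2) and the standard library are available. Lean on these libraries where they do the work, as an engineer would, in place of code of your own. Each camera call takes 0.05 s, during which the arm holds its last target. There are 200 camera calls.

TASK

The locksmith is about to bore a leaning pilot hole in the rough door-stud offcut clamped in the drill vice, and will sight the drill along the angle gauge. Pull the yellow gauge up out of the tool caddy, stand its foot on the middle of the pencil line across the hump of the offcut, with the gauge's flat side in line with the offcut's length, and rock it along the offcut until its swinging pointer settles on the red mark. Finish while still holding it there, foot resting on the wood without bearing down hard, and leave everything else on the counter where it is.

Things in the scene. Friction and masses are not known exactly. Their poses are not given: they have to be found in the camera images.
- gauge: angle gauge: yellow torpedo level on end, 206 mm long (z), 45 wide (y), 20 thick (x), 0.2 to 0.35 kg, black end caps. Round pendulum dial (84 mm across, 30 thick, same face on both sides) centred 112 mm above the foot; the bare bar above it, 154 to 206 mm up, 45 x 20 mm, is the part to grip. Origin: centre of the flat foot; x square to the dial, z to the top. Starts upright in the caddy
- gauge_mid (a point): centre of the gauge, 103 mm above its foot and 103 mm below its top; same axes as the gauge. Add 77 mm along z for the middle of the part to grip
- gauge_foot (a point): centre of the gauge's flat foot (45 mm along y, 20 mm along x); same axes as the gauge
- pointer (a joint): angle (rad) of the dial's black needle relative to the gauge, about the gauge's x axis; 0 when it points along the gauge to its top. A weight keeps the needle pointing straight up in the world, so leaning the gauge by +a about its own x brings it to -a. It swings for under a second after each move
- mark (a joint): angle (rad) of the red set mark on the dial's rim, counted just as the pointer's; -0.26 to 0.26, set before the start and staying put. The needle is on the mark when both angles are the same
- pointer_tip (a point): tip of the needle, 29 mm from the dial's centre; its z points along the needle
- mark_tip (a point): inner end of the red mark, 29 mm from the dial's centre; its z points outward along the mark
- caddy: grey plastic tool caddy, fixed to the counter, 48 (x) by 176 (y) by 72 mm tall; origin at the centre of its underside. Its middle slot, 26 x 51 mm inside, floor 8 mm above the counter, holds the gauge with the gauge's axes along the caddy's; side wells, 57 mm to each side, hold the marker and the brush
- caddy_mouth (a point): centre of the mouth of the caddy's middle slot, 72 mm above the counter; axes of the caddy
- vice: blue drill vice, fixed to the counter, 135 mm across (y), reaching from 75 mm beyond its origin (+x) to 170 mm in front of it (-x, with screw and handle), 60 mm tall; origin at the centre of its underside. Carries the offcut
- stud: rough pine door-stud offcut clamped unmoving in the vice: 38 mm thick (x), 150 long (y); origin: centre of its underside, 18 mm above the counter. Its uneven top is highest at a hump mid-length, 81 mm above the counter: flat 6 mm either side, then falling 8 degrees to 16 mm and 16 degrees to 27 mm out along y, rough and lower beyond. The gauge's foot rolls over the hump as it leans
- crown (a point): the pencil line across the hump of the offcut: the point in the middle of the line, on the wood's surface; axes of the offcut (y along its length). The wood is hard: the push builds by roughly 20 N per mm once the foot touches and may ease off for half a second after a move, so leave it bearing with several newtons
- key_machine: grey key duplicating machine with red wing knobs, fixed on the counter to the robot's left, 300 x 400 mm, 280 mm tall
- marker: blue marker with a black cap, 104 mm long, top 112 mm above the counter, standing in a side well of the caddy
- brush: small wooden bench brush, 104 mm long, top 112 mm above the counter, standing in the other side well of the caddy
- padlock: brass padlock lying flat, 50 mm wide, 22 mm high
- key: cut brass key with a red tag, lying flat, 86 mm long, 5 mm high
- jar: amber jar with a white cap, 90 mm across, 120 mm tall
- offcut: offcut of a joist lying flat, 95 x 140 x 45 mm
- terminal: white card terminal lying flat, 165 x 82 x 32 mm
Mind the look-alikes: they are no part of the job. Leave any pink or turquoise look-alike of the gauge alone.

How it is judged:
By the outcome, as a careful person would: the job done as asked, in the order asked, and still so for the second after the job is handed in, while the arm keeps its last pose, push and grip.
It also fails if it takes over 54 s, if anything falls off the work surface, if the arm or the gripper's body presses on something with over 40 N, if the wrist force passes 120 N, or if a joint passes its speed limit or range.

## Working session

There is one attempt and no reset: what is moved stays moved. The work goes in short steps, Python scripts to look and compute and a shell command to move; the robot and the scene stay as the last step left them, time stands still between calls to the robot, and variables do not carry over. Pictures are saved under pics/ and viewed, about 8 in all and at most 12, crops included, and the job is handed in when it is done.

```bash
ls; mkdir -p pics
cat > h.py <<'E'
import numpy as np,cv2
from station import robot,vision,finder
def w(cam,c):
    k=vision.calibration(cam);return np.array(k["R"]).T@(np.array(c)-np.array(k["t"]))
def px(cam,X):
    k=vision.calibration(cam);c=np.array(k["R"])@np.array(X)+np.array(k["t"]);p=np.array(k["intrinsics"])@c;return p[:2]/p[2]
E
python3 - <<'E'
from h import *
np.set_printoptions(precision=4,suppress=True)
print(robot.get_state())
im=[vision.grab_frame(c) for c in("scene","top")]
o=np.hstack(im);cv2.imwrite("pics/a.png",cv2.resize(o,(800,300)));cv2.imwrite("pics/s.png",im[0]);cv2.imwrite("pics/t.png",im[1])
for c in("scene","top"):
  for n in("gauge","gauge_mid","caddy_mouth","crown","mark_tip","caddy","stud","vice"):
    for r in finder.landmark_of(c,n)[:3]: X=w(c,r["centre"]);print(c,n,round(r["conf"],2),X,px(c,X).round())
print(robot.get_state()["time"])
E
```

```text
pics
{'time': 0.0, 'joints': array([ 1.1247,  0.1815,  1.608 ,  0.    ,  1.3538, -0.2063]), 'qvel': array([ 0.0006, -0.0013, -0.0014,  0.0008, -0.0016, -0.0008]), 'joint_torque': array([  0.0005, -44.4882, -35.1332,  -0.0002,   0.0091,  -0.    ]), 'ee_pos': array([0.1363, 0.5581, 0.2524]), 'tool_rot': array([ 0.0004,  0.7866,  0.6174, -0.0008]), 'force': array([ 0.2011, -0.3563,  0.3764]), 'ft_torque': array([ 0.0405,  0.0318, -0.0162]), 'opening': 0.08538743956272897}
scene gauge 0.94 [0.4804 0.3833 0.0017] [274. 173.]
scene gauge 0.8 [0.5587 0.1984 0.0103] [251. 210.]
scene gauge 0.58 [ 0.4302  0.2201 -0.0017] [228. 189.]
scene gauge_mid 0.69 [0.4319 0.222  0.1063] [228. 163.]
scene gauge_mid 0.62 [0.4846 0.3871 0.1018] [276. 149.]
scene gauge_mid 0.57 [0.5616 0.1962 0.1138] [251. 185.]
scene caddy_mouth 0.73 [0.5609 0.2003 0.0744] [252. 194.]
scene crown 0.74 [ 0.5492 -0.1951  0.0828] [139. 263.]
scene caddy 0.79 [ 0.5589  0.1995 -0.0049] [251. 213.]
scene caddy 0.22 [0.5593 0.1973 0.0112] [251. 210.]
scene stud 0.69 [ 0.5513 -0.1937  0.0183] [143. 279.]
scene stud 0.2 [0.5596 0.1979 0.0715] [251. 195.]
scene vice 0.65 [ 0.5482 -0.1954  0.0012] [143. 282.]
top gauge 0.67 [ 0.4272  0.2235 -0.001 ] [236. 233.]
top gauge 0.65 [0.5608 0.1973 0.01  ] [244. 195.]
top gauge 0.49 [ 0.4822  0.3824 -0.0015] [192. 217.]
top gauge_mid 0.71 [0.5541 0.2004 0.1125] [243. 196.]
top gauge_mid 0.68 [0.482  0.3861 0.1015] [187. 217.]
top gauge_mid 0.55 [0.4249 0.2237 0.1024] [235. 235.]
top caddy_mouth 0.79 [0.5574 0.199  0.0699] [243. 195.]
top crown 0.95 [ 0.5493 -0.1952  0.0858] [360. 199.]
top caddy 0.81 [ 0.5597  0.2001 -0.0018] [244. 195.]
top caddy 0.24 [0.5546 0.1419 0.0099] [260. 197.]
top stud 0.69 [ 0.5509 -0.1956  0.0169] [356. 199.]
top vice 0.88 [ 0.5498 -0.195  -0.0006] [355. 199.]
0.9
```

Run:
```python
from h import *
s=cv2.imread("pics/s.png");t=cv2.imread("pics/t.png")
a=cv2.resize(s[100:300,80:330],(500,400),interpolation=2)
b=cv2.resize(t[130:270,150:430],(800,400),interpolation=2)
cv2.imwrite("pics/b.png",cv2.resize(np.hstack([a]),(750,600)));cv2.imwrite("pics/c.png",b)
```

```text
(no output)
```

View pics/b.png

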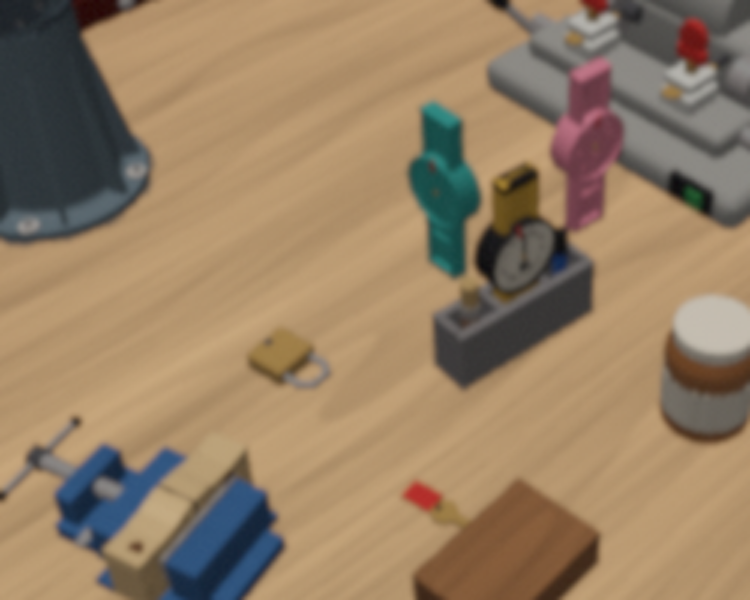

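View pics/c.png

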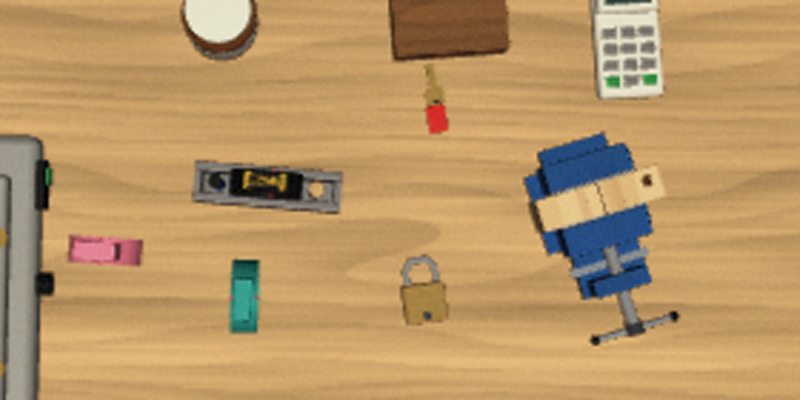

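```bash
cat >> h.py <<'E'
def plane(cam,uv,z):
    k=vision.calibration(cam);R=np.array(k["R"]);c=-R.T@np.array(k["t"])
    d=(R.T@np.linalg.inv(np.array(k["intrinsics"]))@np.c_[np.array(uv,float),np.ones(len(uv))].T).T
    return c+d*((z-c[2])/d[:,2])[:,None]
E
python3 - <<'E'
from h import *
from scipy.spatial.transform import Rotation as Ro
np.set_printoptions(precision=4,suppress=True)
for c in("scene","top","wrist"):
  k=vision.calibration(c);R=np.array(k["R"]);print(c,np.diag(k["intrinsics"]),"pos",-R.T@k["t"],"fwd",R[2],"right",R[0])
s=robot.get_state();print(Ro.from_quat(np.roll(s["tool_rot"],-1)).as_matrix())
vision.grab_frame("top");vision.grab_frame("scene")
def yaw(n,z):
  r=finder.trace("top",n)[0];v,u=np.nonzero(r["region"]);P=plane("top",np.c_[u,v],z)[:,:2]
  (cx,cy),wh,a=cv2.minAreaRect((P*1000).astype(np.float32));q=np.cov(P.T);e=np.linalg.eigh(q)[1][:,1];print(n,r["conf"],cx,cy,wh,a,"pca deg of long axis from y:",np.degrees(np.arctan(-e[0]/e[1])))
yaw("stud",.078);yaw("caddy",.072);yaw("gauge",.206)
for c in("top","scene"):
  for n in("marker","brush"):
    for r in finder.find_in(c,n)[:1]: print(c,n,r["conf"],w(c,r["centre"]))
for n in("mark_tip","pointer_tip"):
  for r in finder.landmark_of("scene",n)[:4]: X=w("scene",r["centre"]);print(n,r["conf"],X,px("scene",X))
E
```

```text
scene [487.7711 487.7711   1.    ] pos [ 1.3275 -0.5551  1.059 ] fwd [-0.5195  0.5283 -0.6716] right [0.7074 0.7067 0.0087]
top [476.8302 476.8302   1.    ] pos [0.4896 0.1709 1.6918] fwd [ 0.0582 -0.008  -0.9983] right [ 0.0112 -0.9999  0.0087]
wrist [333.5585 333.5585   1.    ] pos [0.0592 0.5773 0.3736] fwd [ 0.3021 -0.0736 -0.9504] right [0.2379 0.9713 0.0004]
[[ 0.2375  0.9714  0.    ]
 [ 0.9714 -0.2375  0.    ]
 [ 0.0001  0.     -1.    ]]
stud 0.8 545.5786743164062 -189.13783264160156 (41.368526458740234, 160.62843322753906) 16.97806739807129 pca deg of long axis from y: 18.127000623946735
caddy 0.84 557.1166381835938 201.80810546875 (174.95851135253906, 49.9835205078125) 85.8956527709961 pca deg of long axis from y: -3.665951038638149
gauge 0.78 555.190673828125 199.78408813476562 (31.2084903717041, 77.96338653564453) 0.6558953523635864 pca deg of long axis from y: -3.757061219311154
top brush 0.75 [ 0.5072 -0.1999  0.0511]
scene marker 0.6 [0.5694 0.254  0.0873]
scene brush 0.5 [0.5615 0.1332 0.0907]
```

```bash
python3 -m crank '{"hand":[1,1,1,1,1,1,1],"xyz":[[-0.97,0.24,-0.25],[-0.97,0.24,-0.25],[-0.97,0.24,-0.25],[-0.97,0.24,-0.25],[-0.97,0.24,-0.25],[-0.97,0.24,-0.25],[-0.97,0.24,-0.25]],"roll":[0,0,0,-0.055,-0.055,-0.055,-0.055]}'
```

```text
time: 2.03
ee_pos: [0.1375, 0.3581, 0.3047]
tool_rot: [-0.0, 0.731, 0.682, 0.002]
force: [-0.6, -0.7, -0.4]
opening: 0.0854
```

```bash
python3 -m crank '{"hand":[1,1,1,1,1],"xyz":[[-0.325,0.93,0],[-0.325,0.93,0],[-0.325,0.93,0],[-0.325,0.93,0],[-0.325,0.93,0]],"roll":[0,0,0,0,0]}' ; python3 -m crank '{"hand":[1,1,1,1,1,1,1,1],"xyz":[[-0.325,0.93,0.2],[-0.325,0.93,0.2],[-0.325,0.93,0.2],[-0.325,0.93,0.2],[-0.325,0.93,0.2],[-0.325,0.93,0.2],[-0.325,0.93,0.2],[-0.325,0.93,0.2]],"roll":[0,0,0,0,0,0,0,0]}'
python3 - <<'E'
from h import *
np.set_printoptions(precision=4,suppress=True)
im=vision.grab_frame("wrist");cv2.imwrite("pics/w1.png",im);k=vision.calibration("wrist");np.savez("w1.npz",**{a:np.array(k[a]) for a in k})
for n in("gauge","gauge_mid","caddy_mouth","pointer_tip","mark_tip"):
  for r in finder.landmark_of("wrist",n)[:3]: X=w("wrist",r["centre"]);print(n,round(r["conf"],2),X,px("wrist",X))
cv2.imwrite("pics/w1v.png",cv2.resize(im,(800,600),interpolation=2))
E
```

```text
time: 2.45
ee_pos: [0.3212, 0.2807, 0.3028]
tool_rot: [0.0, 0.731, 0.683, -0.0]
force: [0.8, -0.1, -0.1]
opening: 0.0854
time: 3.12
ee_pos: [0.4994, 0.2046, 0.262]
tool_rot: [-0.001, 0.731, 0.683, -0.001]
force: [-1.0, -0.5, -0.2]
opening: 0.0854
gauge 0.92 [0.4325 0.2266 0.0044] [268.7428  95.2095]
gauge 0.81 [0.5606 0.1996 0.0099] [251.9025 208.177 ]
gauge 0.56 [0.4797 0.3892 0.001 ] [413.8612 128.396 ]
gauge_mid 0.9 [0.5636 0.2008 0.1082] [253.0729 248.8117]
gauge_mid 0.8 [0.4782 0.3851 0.1087] [468.4785 143.4205]
gauge_mid 0.4 [0.4214 0.0057 0.0015] [68.0245 98.2378]
caddy_mouth 0.85 [0.5645 0.2017 0.0768] [254.0624 234.6658]
pointer_tip 0.35 [ 0.6829 -0.004   0.0002] [107.7837 298.867 ]
mark_tip 0.57 [0.5587 0.1966 0.1478] [247.8475 266.2409]
```

View pics/w1v.png

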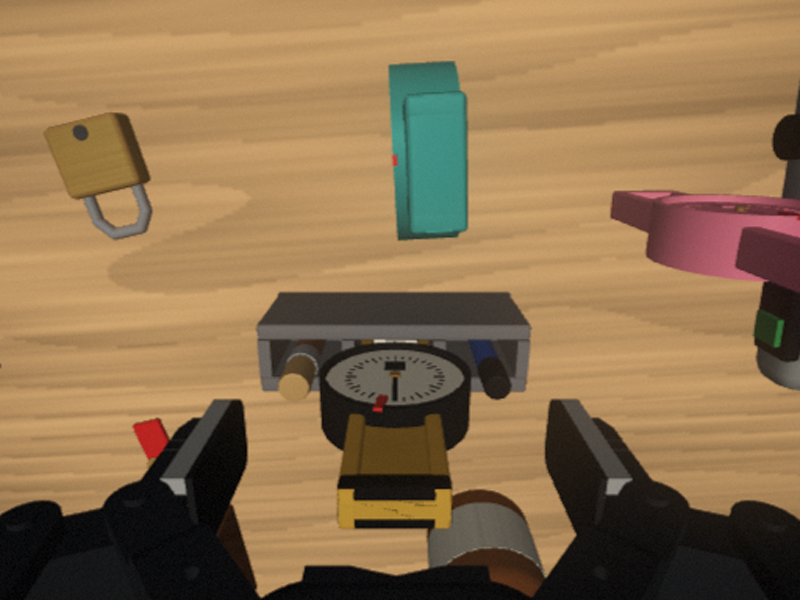

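```bash
cat > rect.py <<'E'
from h import *
def rect(im,k,c,ax,N=520,s=0.1):  # c dial centre on face plane, ax gauge y dir; mm/px=s
    uv=np.array([[0,0],[N,0],[N,N],[0,N]],float);Y=(uv[:,0]-N/2)*s/1e3;Z=(N/2-uv[:,1])*s/1e3
    X=c+Y[:,None]*ax+Z[:,None]*np.array([0,0,1]);q=(k["R"]@X.T).T+k["t"];p=(k["intrinsics"]@q.T).T;p=p[:,:2]/p[:,2:]
    H=cv2.getPerspectiveTransform(uv.astype(np.float32),p.astype(np.float32))
    return cv2.warpPerspective(im,H,(N,N),flags=cv2.INTER_CUBIC|cv2.WARP_INVERSE_MAP)
E
python3 - <<'E'
from rect import *
k=np.load("w1.npz");im=cv2.imread("pics/w1.png");a=np.radians(-3.9)
gx=np.array([np.cos(a),np.sin(a),0]);gy=np.array([-np.sin(a),np.cos(a),0])
o=rect(im,k,np.array([.5585,.199,.120])-.015*gx,gy,N=600,s=.15)
cv2.imwrite("pics/r1.png",o)
b,g,r=[o[...,i].astype(int) for i in range(3)]
m=(r>g+50)&(r>b+50);n,l,st,ce=cv2.connectedComponentsWithStats(m.astype(np.uint8));print(st,ce)
E
```

```text
[[     0      0    600    600 357514]
 [   238      0     45     92   2486]] [[299.76547772 301.28577622]
 [261.32139984  42.68584071]]
```

View pics/r1.png

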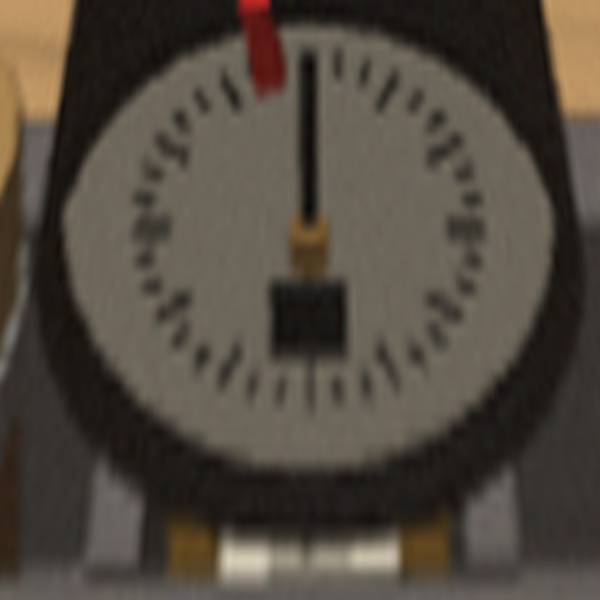

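```bash
python3 -m crank '{"hand":[1,1,1,1],"xyz":[[0,-0.28,0],[0,-0.28,0],[0,-0.28,0],[0,-0.28,0]],"roll":[0,0,0,0]}'
python3 - <<'E'
from rect import *
im=vision.grab_frame("wrist");cv2.imwrite("pics/w2.png",im);k=vision.calibration("wrist");np.savez("w2.npz",**{a:np.array(k[a]) for a in k})
a=np.radians(-3.9);gx=np.array([np.cos(a),np.sin(a),0]);gy=np.array([-np.sin(a),np.cos(a),0])
c=np.array([.5585,.199,.120])-.015*gx
o=rect(im,k,c,gy,N=600,s=.15)
o1=cv2.imread("pics/r1.png")
cv2.imwrite("pics/r2.png",np.hstack([o1[:300,150:450],o[:300,150:450]]))
print(robot.get_state()["ee_pos"])
for n in("1","2"):
  k=np.load(f"w{n}.npz");C=-k["R"].T@k["t"];print("cam in gauge frame mm rel plane centre",1e3*((C-c)@np.c_[gx,gy,[0,0,1]]))
E
```

```text
time: 3.75
ee_pos: [0.4435, 0.2083, 0.264]
tool_rot: [0.001, 0.73, 0.683, 0.001]
force: [-0.6, -0.2, 0.1]
opening: 0.0854
[0.44430906 0.20812119 0.26421457]
cam in gauge frame mm rel plane centre [-124.12240558    1.52729098  262.98586217]
cam in gauge frame mm rel plane centre [-179.47507084    0.92586624  264.25901233]
```

View pics/r2.png

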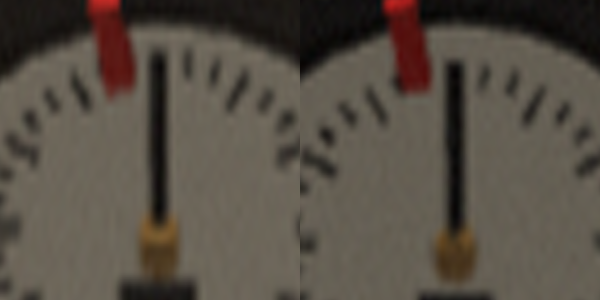

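Run:
```python
from rect import *
from scipy.optimize import least_squares
a=np.radians(-3.9);gx=np.array([np.cos(a),np.sin(a),0]);gy=np.array([-np.sin(a),np.cos(a),0]);c=np.array([.5585,.199,.120])-.015*gx
for n in "12":
  k=np.load(f"w{n}.npz");o=rect(cv2.imread(f"pics/w{n}.png"),k,c,gy,600,.15).astype(float)
  red=np.clip(o[...,2]-o[...,:2].mean(2)-25,0,None);x=np.arange(600)
  rows=[r for r in range(22,95,2)];cx=[(red[r]*x)[200:330].sum()/max(red[r,200:330].sum(),1) for r in rows];wt=[red[r,200:330].sum() for r in rows]
  ok=np.array(wt)>600;p=np.polyfit(np.array(rows)[ok],np.array(cx)[ok],1)
  print(n,"slope angle",np.arctan(p[0]),"last row",np.array(rows)[ok][-1],"cx",np.array(cx)[ok][[0,len(cx)//3,-1]])
  d=np.clip(90-o.mean(2),0,None);nr=range(70,200,5);nx=[(d[r]*x)[285:330].sum()/d[r,285:330].sum() for r in nr];q=np.polyfit(list(nr),nx,1);print(" needle slope",-q[0],"x mid",np.mean(nx), "lateral at inner",np.polyval(p,np.array(rows)[ok][-1])-np.mean(nx))
```

```text
1 slope angle 0.17639737139502143 last row 88 cx [256.42511473 263.46980363 267.26490066]
 needle slope -0.010011027617284772 x mid 307.82212931906366 lateral at inner -37.756836462658725
2 slope angle 0.1911331719242815 last row 88 cx [253.38444245 259.05222981 265.42836879]
 needle slope -0.0022911404634289134 x mid 304.77634097446906 lateral at inner -37.88003120577372
```

```bash
python3 -m crank '{"hand":[1,1,1,1,1,1,1,1,1,1],"xyz":[[0,0.58,0],[0,0.58,0],[0,0.58,0],[0,0.58,0],[0,0.58,0],[0,0.58,0],[0,0.58,0],[0,0.58,0],[0,0.58,0],[0,0.58,0]],"roll":[0.38,0.38,0.38,0.38,0.38,0.38,0.38,0.38,0.38,0.38]}'; python3 -m crank '{"hand":[1,1,1,1,1],"xyz":[[0,0,0],[0,0,0],[0,0,0],[0,0,0],[0,0,0]],"roll":[0.12,0.12,0.12,0.12,0.12]}'
python3 - <<'E'
from h import *
from scipy.spatial.transform import Rotation as Ro
np.set_printoptions(precision=4,suppress=True)
s=robot.get_state();M=Ro.from_quat(np.roll(s["tool_rot"],-1)).as_matrix();print(s["ee_pos"],"yaw",np.degrees(np.arctan2(M[1,0],M[0,0])),M[2])
im=vision.grab_frame("wrist");cv2.imwrite("pics/w3.png",im)
for n in("gauge","gauge_mid","caddy_mouth","caddy"):
  for r in finder.landmark_of("wrist",n)[:2]: X=w("wrist",r["centre"]);print(n,round(r["conf"],2),X,px("wrist",X))
cv2.imwrite("pics/w3v.png",im)
E
```

```text
time: 4.63
ee_pos: [0.5608, 0.1998, 0.2635]
tool_rot: [0.0, 0.989, 0.151, 0.001]
force: [-0.1, 0.3, -0.6]
opening: 0.0852
time: 5.05
ee_pos: [0.5603, 0.1999, 0.2634]
tool_rot: [-0.0, 0.999, -0.032, 0.0]
force: [-0.4, 0.1, 0.2]
opening: 0.0853
[0.5603 0.1999 0.2634] yaw -3.659453486639463 [ 0.0007 -0.0001 -1.    ]
gauge 0.73 [0.4324 0.2241 0.004 ] [140.0468 142.3314]
gauge 0.58 [0.5618 0.1984 0.0049] [254.6316 157.4677]
gauge_mid 0.91 [0.4295 0.2224 0.1032] [100.0079 164.0043]
gauge_mid 0.68 [0.4178 0.0082 0.0001] [157.5173 301.3375]
```

View pics/w3v.png

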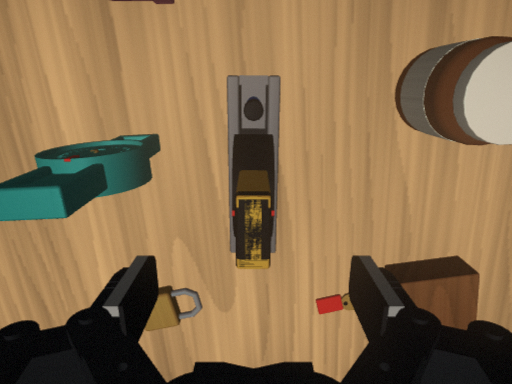

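```bash
python3 -m crank '{"hand":[1,1,1,1,0,0,0,0,0,0],"xyz":[[0,0,0.2],[0,0,0.36],[0,0,0.36],[0,0,0.36],[0,0,0.36],[0,0,0.36],[0,0,0.36],[0,0,0.36],[0,0,0.36],[0,0,0.36]],"roll":[0,0,0,0,0,0,0,0,0,0]}'; python3 -m crank '{"hand":[0,0,0,0],"xyz":[[0,0,0],[0,0,0],[0,0,0],[0,0,0]],"roll":[0,0,0,0]}'
```

```text
time: 6.13
ee_pos: [0.56, 0.2002, 0.1924]
tool_rot: [-0.0, 0.999, -0.033, 0.001]
force: [0.6, 0.5, 5.6]
opening: 0.0193
time: 6.47
ee_pos: [0.5601, 0.2002, 0.1924]
tool_rot: [-0.0, 0.999, -0.033, 0.001]
force: [-0.0, 1.0, 5.6]
opening: 0.0192
```

```bash
python3 -m crank '{"hand":[0,0,0,0,0,0,0,0],"xyz":[[0,0,-0.1],[0,0,-0.2],[0,0,-0.3],[0,0,-0.4],[0,0,-0.5],[0,0,-0.6],[0,0,-0.65],[0,0,-0.65]],"roll":[0,0,0,0,0,0,0,0]}'
python3 - <<'E'
from h import *
np.set_printoptions(precision=4,suppress=True)
print(robot.get_state()["force"])
vision.grab_frame("scene");vision.grab_frame("top")
for c in("scene","top"):
  for n in("crown","gauge_foot","gauge_mid"):
    for r in finder.landmark_of(c,n)[:3]: print(c,n,round(r["conf"],2),w(c,r["centre"]))
r=finder.trace("top","stud")[0];v,u=np.nonzero(r["region"]);P=plane("top",np.c_[u,v],.078)[:,:2]
print(cv2.minAreaRect((P*1000).astype(np.float32)))
r=finder.trace("top","vice")[0];v,u=np.nonzero(r["region"]);P=plane("top",np.c_[u,v],.05)[:,:2];e=np.linalg.eigh(np.cov(P.T))[1][:,1];print("vice long axis yaw",np.degrees(np.arctan(e[1]/e[0])))
t=vision.grab_frame("top");cv2.imwrite("pics/t2.png",t)
g=cv2.resize(t[160:240,320:400],(640,640),interpolation=2)[:600];cv2.imwrite("pics/t2v.png",g)
E
```

```text
time: 7.13
ee_pos: [0.5603, 0.2003, 0.3234]
tool_rot: [-0.0, 0.999, -0.033, 0.002]
force: [-0.4, -0.7, -2.2]
opening: 0.0192
[-0.4409 -0.7204 -2.1565]
scene crown 0.95 [ 0.5494 -0.1951  0.0839]
scene crown 0.38 [0.4205 0.6297 0.0025]
scene gauge_foot 0.86 [ 0.4823  0.3855 -0.0038]
scene gauge_foot 0.73 [ 0.4299  0.2228 -0.0006]
scene gauge_foot 0.62 [0.5591 0.1987 0.1378]
scene gauge_mid 0.79 [0.4803 0.384  0.101 ]
scene gauge_mid 0.74 [0.4305 0.2214 0.1061]
scene gauge_mid 0.6 [0.5627 0.1982 0.2429]
top crown 0.92 [ 0.5471 -0.1951  0.0848]
top gauge_mid 0.58 [0.4276 0.223  0.102 ]
top gauge_mid 0.55 [0.4822 0.3868 0.1032]
((546.5011596679688, -192.04324340820312), (39.57111740112305, 160.7642822265625), 18.0266056060791)
vice long axis yaw 18.936826525803188
```

View pics/t2v.png

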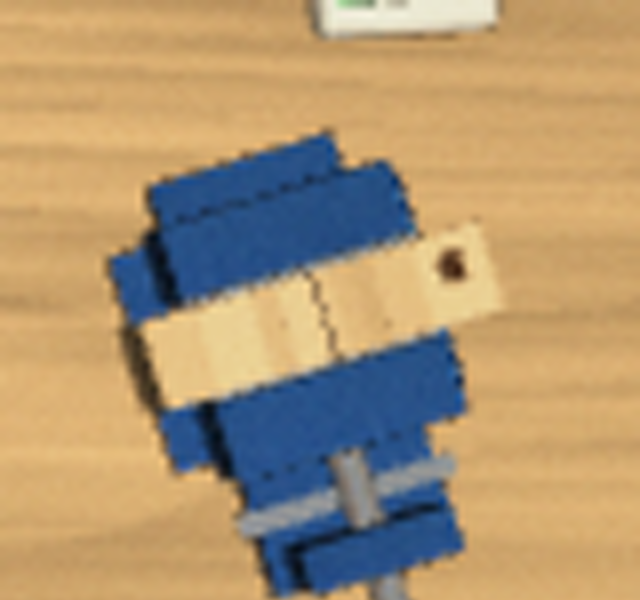

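```bash
python3 -m crank '{"hand":[0,0,0,0,0,0,0],"xyz":[[0.0,0.1,0],[0.01,0.25,0],[0.015,0.4,0],[0.02,0.55,0],[0.03,0.7,0],[0.03,0.85,0],[0.035,0.985,0]],"roll":[0,0,0,0,0,0,0]}'; python3 -m crank '{"hand":[0,0,0,0,0,0,0,0,0,0],"xyz":[[0.0,0.15,0],[0.01,0.3,0],[0.015,0.45,0],[0.02,0.6,0],[0.03,0.75,0],[0.03,0.87,0],[0.035,0.95,0],[0.035,0.985,0],[0.035,0.985,0],[0.035,0.985,0]],"roll":[-0.02,-0.04,-0.06,-0.08,-0.1,-0.117,-0.117,-0.117,-0.117,-0.117]}'
cat > st.py <<'E'
from h import *
from scipy.spatial.transform import Rotation as Ro
np.set_printoptions(precision=4,suppress=True)
s=robot.get_state();M=Ro.from_quat(np.roll(s["tool_rot"],-1)).as_matrix()
cr=np.array([.549,-.195,.081]);d=s["ee_pos"]-cr
print(s["time"],s["ee_pos"],"yaw",np.degrees(np.arctan2(M[1,0],M[0,0])),"F",s["force"],"T",s["ft_torque"],"rel crown in tool axes (mm)",M.T@d*1e3,"F tool",M.T@s["force"])
E
python3 st.py
python3 - <<'E'
from h import *
np.set_printoptions(precision=4,suppress=True)
for c in("scene","top"):
  im=vision.grab_frame(c);cv2.imwrite(f"pics/{c}3.png",im)
  for n in("crown","gauge_foot","gauge_mid"):
    for r in finder.landmark_of(c,n)[:3]:
      X=w(c,r["centre"])
      if X[1]<0.1: print(c,n,round(r["conf"],2),X)
s=cv2.imread("pics/scene3.png")[190:290,80:200];cv2.imwrite("pics/s3v.png",cv2.resize(s,(720,600),interpolation=2))
E
```

```text
time: 8.27
ee_pos: [0.5529, 0.0014, 0.3214]
tool_rot: [0.0, 0.999, -0.034, 0.0]
force: [-0.3, 0.1, -2.6]
opening: 0.0194
time: 9.1
ee_pos: [0.5471, -0.1932, 0.3211]
tool_rot: [-0.001, 0.989, 0.149, -0.0]
force: [-0.4, 1.0, -2.6]
opening: 0.0194
9.1 [ 0.5471 -0.1932  0.3211] yaw 17.158627994395673 F [-0.3506  0.9652 -2.5862] T [ 0.0071  0.04   -0.0191] rel crown in tool axes (mm) [  -1.2787   -2.5469 -240.1312] F tool [-0.0505 -1.0231  2.5872]
scene crown 0.58 [ 0.5482 -0.1978  0.0825]
scene gauge_foot 0.97 [ 0.5479 -0.1959  0.1337]
scene gauge_mid 0.87 [ 0.5524 -0.1957  0.2419]
scene gauge_mid 0.37 [ 0.7622 -0.2437 -0.0012]
top crown 0.54 [ 0.5514 -0.196   0.085 ]
top gauge_foot 0.45 [ 0.5436 -0.1963  0.1342]
top gauge_mid 0.46 [ 0.5418 -0.1911  0.239 ]
```

View pics/s3v.png

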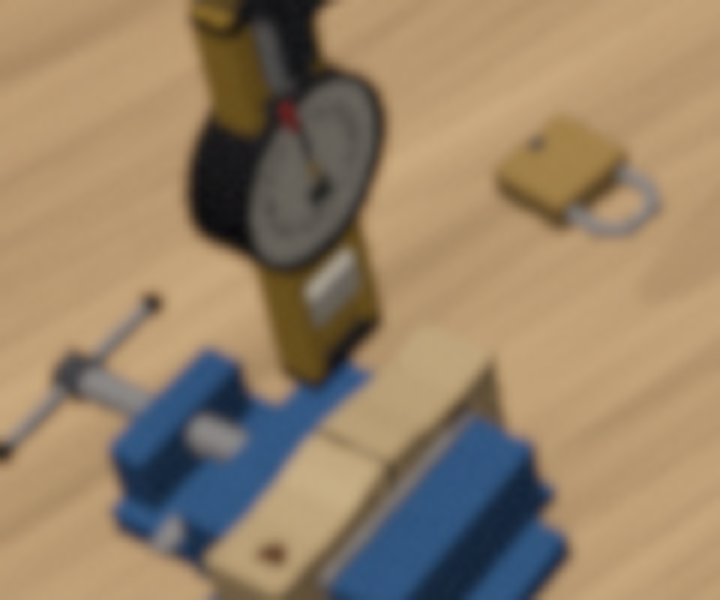

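```bash
python3 -m crank '{"hand":[0,0,0,0,0,0,0],"xyz":[[0.006,0.006,0.08],[0.006,0.006,0.16],[0.006,0.006,0.21],[0.006,0.006,0.24],[0.006,0.006,0.25],[0.006,0.006,0.25],[0.006,0.006,0.25]],"roll":[0,0,0,0,0,0,0]}'
python3 st.py
python3 - <<'E'
from h import *
np.set_printoptions(precision=4,suppress=True)
a=np.radians(17.3);gx=np.array([np.cos(a),np.sin(a),0]);gy=np.array([-np.sin(a),np.cos(a),0])
for c in("scene","scene","top"):
  im=vision.grab_frame(c);cv2.imwrite(f"pics/{c}4.png",im)
  for n in("crown","gauge_foot","gauge_mid","mark_tip","pointer_tip"):
    for r in finder.landmark_of(c,n)[:1]:
      X=w(c,r["centre"]);d=X-[.549,-.1954,.081]; print(c,n,round(r["conf"],2),X,"stud xy mm",1e3*d@gx,1e3*d@gy)
s=cv2.imread("pics/scene4.png")[210:290,90:190];cv2.imwrite("pics/s4v.png",cv2.resize(s,(750,600),interpolation=2))
E
```

```text
time: 10.08
ee_pos: [0.5488, -0.1949, 0.272]
tool_rot: [0.0, 0.989, 0.15, 0.0]
force: [-0.0, 0.5, -2.2]
opening: 0.0194
10.0833 [ 0.5488 -0.1949  0.272 ] yaw 17.222485451519173 F [-0.0275  0.4838 -2.2329] T [ 0.0577 -0.0568 -0.0069] rel crown in tool axes (mm) [   0.0007    0.0317 -191.0118] F tool [ 0.1155 -0.4719  2.2326]
scene crown 0.86 [ 0.5486 -0.1967  0.0849] stud xy mm -0.7174104536221485 -1.1078026667264183
scene gauge_foot 0.87 [ 0.546  -0.197   0.0859] stud xy mm -3.318251873423826 -0.6883062001990573
scene gauge_mid 0.9 [ 0.5522 -0.1992  0.1934] stud xy mm 1.9681650003076503 -4.595120505257605
scene mark_tip 0.35 [0.4208 0.6273 0.0046] stud xy mm 122.25584022982316 823.6413077010483
scene pointer_tip 0.4 [ 0.5466 -0.1952  0.2266] stud xy mm -2.2725226910970577 0.9346496658609219
scene crown 0.94 [ 0.549  -0.199   0.0818] stud xy mm -1.0512339672219095 -3.4271838144961215
scene gauge_foot 0.92 [ 0.4821  0.3839 -0.0006] stud xy mm 108.39525628641292 573.0225622236205
scene gauge_mid 0.95 [0.4328 0.2196 0.1042] stud xy mm 12.44522823662814 430.82056955965675
scene pointer_tip 0.6 [ 0.549  -0.1963  0.2262] stud xy mm -0.29807101857982693 -0.8852296638770377
top crown 0.8 [ 0.5487 -0.1952  0.0844] stud xy mm -0.23745064197355065 0.24864285687626486
top gauge_foot 0.6 [ 0.5476 -0.1971  0.0911] stud xy mm -1.8135409353534997 -1.2016049308024723
top gauge_mid 0.72 [0.4809 0.3848 0.103 ] stud xy mm 107.57040229630813 574.2196682260847
top pointer_tip 0.39 [ 0.5453 -0.1912  0.1903] stud xy mm -2.3099764781450185 5.066771026329601
```

View pics/s4v.png

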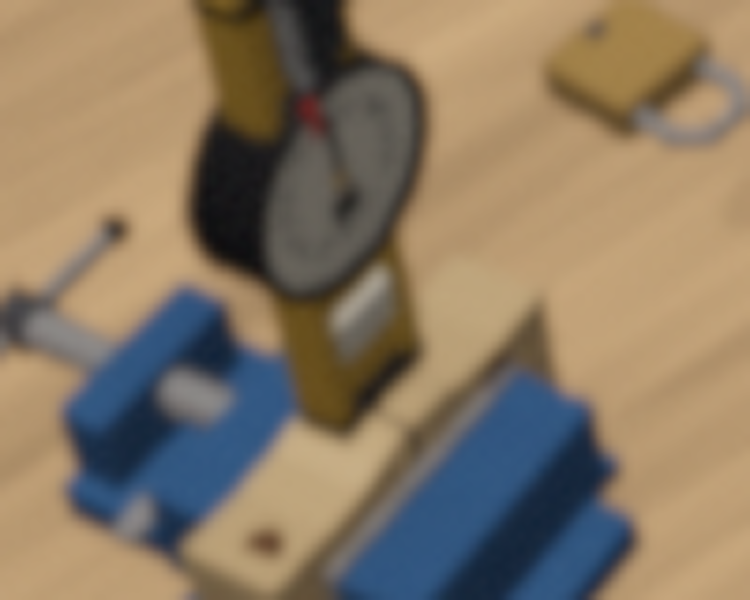

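Run:
```python
from h import *
np.set_printoptions(precision=4,suppress=True)
a=np.radians(17.2);gx=np.array([np.cos(a),np.sin(a),0]);gy=np.array([-np.sin(a),np.cos(a),0]);z=np.array([0,0,1])
f=np.array([.5488,-.1949,.272-.184])
for sx,sy in((1,-1),(1,1),(-1,-1)): print("pred corner",sx,sy,px("scene",f+.01*sx*gx+.0225*sy*gy))
P=plane("scene",[[134.2,262],[144.7,268]],.081);print("line scene",P,P.mean(0))
P=plane("top",[[320+310/8,160+272/8],[320+337/8,160+355/8]],.081);print("line top",P,P.mean(0))
# foot corners by scene measured at z .088
P=plane("scene",[[136,267.3],[145.3,256.7]],.088);print("foot front edge mid -> centre",P.mean(0)-.01*gx, (P[1]-P[0]))
```

```text
pred corner 1 -1 [135.9329 268.835 ]
pred corner 1 1 [146.9225 256.7164]
pred corner -1 -1 [129.6165 265.8973]
line scene [[ 0.5377 -0.2013  0.081 ]
 [ 0.5729 -0.1936  0.081 ]] [ 0.5553 -0.1974  0.081 ]
line top [[ 0.5652 -0.1915  0.081 ]
 [ 0.5302 -0.2029  0.081 ]] [ 0.5477 -0.1972  0.081 ]
foot front edge mid -> centre [ 0.5453 -0.1949  0.088 ] [-0.0123  0.0371  0.    ]
```

```bash
python3 -m crank '{"hand":[0,0,0,0,0],"xyz":[[0.007,0,0.015],[0.007,0,0.025],[0.007,0,0.03],[0.007,0,0.03],[0.007,0,0.03]],"roll":[0,0,0,0,0]}';python3 -m crank '{"hand":[0,0,0],"xyz":[[0,0,0.0025],[0,0,0.0025],[0,0,0.0025]],"roll":[0,0,0]}';python3 st.py
```

```text
time: 11.4
ee_pos: [0.55, -0.1944, 0.2654]
tool_rot: [0.0, 0.989, 0.15, 0.0]
force: [-0.5, -0.3, -1.1]
opening: 0.0194
time: 11.65
ee_pos: [0.55, -0.1945, 0.2653]
tool_rot: [0.0, 0.989, 0.15, 0.0]
force: [-0.4, 0.6, 3.3]
opening: 0.0192
11.65 [ 0.55   -0.1945  0.2653] yaw 17.21934467652596 F [-0.4093  0.618   3.3064] T [ 0.0107  0.2087 -0.0012] rel crown in tool axes (mm) [   1.209    -0.0746 -184.3347] F tool [-0.2065 -0.7095 -3.3069]
```

```bash
python3 -m crank '{"hand":[0,0,0,0],"xyz":[[0,-0.01,0.001],[0,-0.02,0.001],[0,-0.03,0.001],[0,-0.03,0.001]],"roll":[0,0,0,0]}';python3 st.py
```

```text
time: 11.98
ee_pos: [0.5485, -0.1889, 0.2653]
tool_rot: [0.001, 0.989, 0.15, 0.001]
force: [1.0, -3.6, 3.4]
opening: 0.0197
11.9833 [ 0.5485 -0.1889  0.2653] yaw 17.230628080621997 F [ 0.9899 -3.58    3.3896] T [-0.9234 -0.2479  0.0512] rel crown in tool axes (mm) [   1.5179   -5.634  -184.3147] F tool [-0.1114  3.7193 -3.3823]
```

```bash
python3 -m crank '{"hand":[0,0,0,0],"xyz":[[0,0,0.0015],[0,-0.01,0.0015],[0,-0.02,0.0015],[0,-0.02,0.0015]],"roll":[0,0,0,0]}';python3 st.py
python3 - <<'E'
from h import *
np.set_printoptions(precision=4,suppress=True)
a=np.radians(17.3);gx=np.array([np.cos(a),np.sin(a),0]);gy=np.array([-np.sin(a),np.cos(a),0])
for c in("scene","top"):
  im=vision.grab_frame(c);cv2.imwrite(f"pics/{c}5.png",im)
  for n in("gauge_foot","gauge_mid"):
    for r in finder.landmark_of(c,n)[:3]:
      X=w(c,r["centre"]);d=X-[.549,-.1954,.081]
      if X[1]<0: print(c,n,round(r["conf"],2),X,"stud xy mm",1e3*d@gx,1e3*d@gy)
E
```

```text
time: 12.32
ee_pos: [0.5473, -0.185, 0.2651]
tool_rot: [0.001, 0.989, 0.15, 0.001]
force: [0.1, -2.0, 4.4]
opening: 0.0194
12.3167 [ 0.5473 -0.185   0.2651] yaw 17.22691334445944 F [ 0.1097 -2.0132  4.3894] T [-0.8678 -0.1679 -0.024 ] rel crown in tool axes (mm) [   1.5728   -9.7651 -184.1292] F tool [-0.4864  1.9625 -4.3868]
scene gauge_foot 0.85 [ 0.5485 -0.1918  0.0802] stud xy mm 0.5886502805451668 3.595189148749759
scene gauge_mid 0.61 [ 0.5514 -0.1886  0.1874] stud xy mm 4.3698752085093195 5.796424712355769
top gauge_mid 0.52 [ 0.5448 -0.1871  0.1868] stud xy mm -1.4935615021614463 9.174288991112299
```

```bash
python3 -m crank '{"hand":[0,0,0,0,0,0,0,0],"xyz":[[0,-0.01,0.0005],[0,-0.02,0.001],[0,-0.03,0.0015],[0,-0.045,0.0025],[0,-0.06,0.0035],[0,-0.075,0.0045],[0,-0.078,0.0045],[0,-0.078,0.0045]],"roll":[0,0,0,0,0,0,0,0]}';python3 st.py
python3 - <<'E'
from h import *
np.set_printoptions(precision=4,suppress=True)
a=np.radians(17.3);gx=np.array([np.cos(a),np.sin(a),0]);gy=np.array([-np.sin(a),np.cos(a),0])
for c in("scene","top"):
  im=vision.grab_frame(c);cv2.imwrite(f"pics/{c}6.png",im)
  for n in("gauge_foot","gauge_mid"):
    for r in finder.landmark_of(c,n)[:3]:
      X=w(c,r["centre"]);d=X-[.549,-.1954,.081]
      if X[1]<0: print(c,n,round(r["conf"],2),X,"stud xy mm",1e3*d@gx,1e3*d@gy)
s=cv2.imread("pics/scene6.png")[205:285,90:190];cv2.imwrite("pics/s6v.png",cv2.resize(s,(750,600),interpolation=2))
E
```

```text
time: 13.28
ee_pos: [0.5425, -0.1696, 0.2637]
tool_rot: [0.0, 0.989, 0.15, 0.0]
force: [1.5, -1.7, 6.4]
opening: 0.0197
13.2833 [ 0.5425 -0.1696  0.2637] yaw 17.242800412718204 F [ 1.545  -1.7251  6.3526] T [-0.785  -0.3145  0.0571] rel crown in tool axes (mm) [   1.4098  -26.0518 -182.7352] F tool [ 0.9684  2.1087 -6.3509]
scene gauge_foot 0.85 [ 0.5473 -0.1894  0.0805] stud xy mm 0.2061379433015511 6.257650166875127
scene gauge_mid 0.85 [ 0.5467 -0.1791  0.1842] stud xy mm 2.673155133402213 16.198898763509995
top gauge_mid 0.63 [ 0.5407 -0.1772  0.1842] stud xy mm -2.5270233199493477 19.89924145397853
```

View pics/s6v.png

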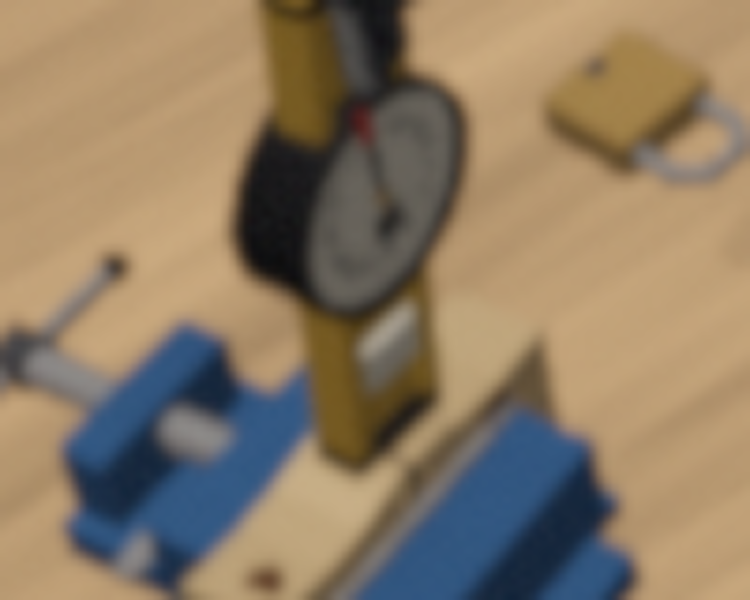

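```bash
cat > lean.py <<'E'
from h import *
import sys
np.set_printoptions(precision=4,suppress=True)
k={a:np.array(b) for a,b in vision.calibration("scene").items()}
a=np.radians(17.22);gx=np.array([np.cos(a),np.sin(a),0]);gy=np.array([-np.sin(a),np.cos(a),0]);s=.5
def rect(im,tcp):  # upright canvas: y -60..60 , z(from foot) -20..170, plane at +13mm
    W,H=240,380;uv=np.array([[0,0],[W,0],[W,H],[0,H]],float)
    o=np.array(tcp)-[0,0,.1844]+.012*gx
    X=o+((uv[:,0]*s-60)/1e3)[:,None]*gy+((170-uv[:,1]*s)/1e3)[:,None]*np.array([0,0,1])
    q=(k["R"]@X.T).T+k["t"];p=(k["intrinsics"]@q.T).T;p=p[:,:2]/p[:,2:]
    M=cv2.getPerspectiveTransform(uv.astype(np.float32),p.astype(np.float32))
    return cv2.warpPerspective(im,M,(W,H),flags=cv2.INTER_CUBIC|cv2.WARP_INVERSE_MAP)
ref=rect(cv2.imread("pics/scene4.png"),[.5488,-.1949,.272])
def solve(fn,tcp,a0):
    cur=rect(cv2.imread(fn),tcp);mask=np.zeros(ref.shape[:2],np.uint8)
    cv2.circle(mask,(120,int((170-112)*2)),88,255,-1);cv2.rectangle(mask,(73,170),(167,338),255,-1)
    cv2.circle(mask,(120,int((170-112)*2)),62,0,-1)
    best=None
    for d in(-.06,-.03,0,.03,.06):
        t=a0+d;c,sn=np.cos(t),np.sin(t);pv=np.array([120,(170-181)*2.])
        R=np.array([[c,-sn],[sn,c]]);Wm=np.c_[R,pv-R@pv].astype(np.float32)  # ref->cur ; lean to +y(right) pivots about grip
        try:cc,Wm=cv2.findTransformECC(cv2.cvtColor(ref,6),cv2.cvtColor(cur,6),Wm,cv2.MOTION_EUCLIDEAN,(3,200,1e-6),mask,5)
        except cv2.error:continue
        if best is None or cc>best[0]:best=(cc,Wm)
    cc,Wm=best;ang=np.arctan2(Wm[1,0],Wm[0,0]);foot=Wm@[120,340,1];piv=Wm@[120,-22,1]
    print(fn,"cc",round(cc,3),"lean",ang,"foot shift rel TCP mm (y,z)",(foot-[120,340])*s,"pivot shift",(piv-[120,-22])*s)
    return cur,Wm
E
python3 - <<'E'
from lean import *
solve("pics/scene5.png",[.5473,-.185,.2651],.03);c,W=solve("pics/scene6.png",[.5425,-.1696,.2637],.11)
o=cv2.warpAffine(c,W,(240,380),flags=cv2.INTER_LINEAR|cv2.WARP_INVERSE_MAP)
cv2.imwrite("pics/al.png",cv2.resize(np.hstack([ref,c,o]),(720,380)))
E
```

```text
pics/scene5.png cc 0.993 lean 0.030044455 foot shift rel TCP mm (y,z) [-5.7859 -0.1175] pivot shift [-0.3487 -0.0358]
pics/scene6.png cc 0.988 lean 0.11875483 foot shift rel TCP mm (y,z) [-21.7826  -1.2521] pivot shift [-0.3384  0.0227]
```

View pics/al.png

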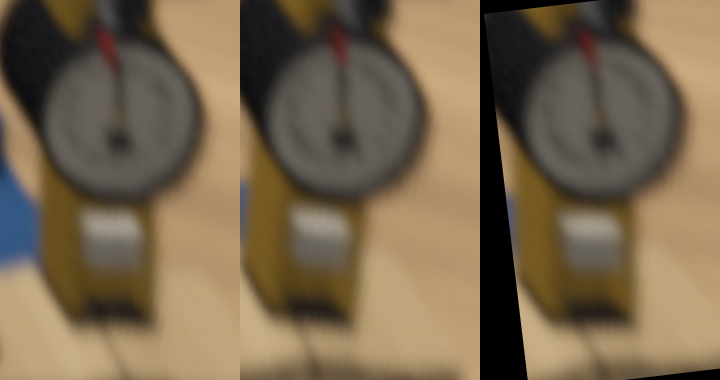

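```bash
python3 -m crank '{"hand":[0,0,0,0,0,0,0],"xyz":[[0,-0.012,0.0005],[0,-0.025,0.0015],[0,-0.04,0.0025],[0,-0.055,0.0035],[0,-0.067,0.004],[0,-0.067,0.004],[0,-0.067,0.004]],"roll":[0,0,0,0,0,0,0]}';python3 st.py
python3 - <<'E'
from lean import *
t=robot.get_state()["ee_pos"];im=vision.grab_frame("scene");cv2.imwrite("pics/scene7.png",im);solve("pics/scene7.png",t,.19)
E
```

```text
time: 14.17
ee_pos: [0.5379, -0.1564, 0.2622]
tool_rot: [-0.001, 0.989, 0.15, -0.0]
force: [0.8, -1.0, 2.8]
opening: 0.0194
14.1667 [ 0.5379 -0.1564  0.2622] yaw 17.243585532492414 F [ 0.7501 -0.9949  2.7615] T [-0.3596 -0.1106  0.0002] rel crown in tool axes (mm) [   0.7489  -40.3469 -181.1654] F tool [ 0.4195  1.1688 -2.7633]
pics/scene7.png cc 0.99 lean 0.11442589 foot shift rel TCP mm (y,z) [-20.9622  -1.3339] pivot shift [-0.2963 -0.1503]
```

```bash
python3 -m crank '{"hand":[0,0,0,0,0,0,0,0,0],"xyz":[[0,0,-0.02],[0,0.02,-0.035],[0,0.05,-0.035],[0,0.08,-0.035],[0,0.097,-0.035],[0,0.097,-0.03],[0,0.097,-0.025],[0,0.097,-0.017],[0,0.097,-0.017]],"roll":[0,0,0,0,0,0,0,0,0]}';python3 st.py
python3 - <<'E'
from lean import *
t=robot.get_state()["ee_pos"];im=vision.grab_frame("scene");cv2.imwrite("pics/scene8.png",im);solve("pics/scene8.png",t,.11)
E
```

```text
time: 14.97
ee_pos: [0.5438, -0.1753, 0.2653]
tool_rot: [-0.0, 0.989, 0.15, -0.0]
force: [-1.1, -0.7, -4.2]
opening: 0.0196
14.9667 [ 0.5438 -0.1753  0.2653] yaw 17.22433001908228 F [-1.1456 -0.6507 -4.1818] T [ 0.057  -0.0197  0.0108] rel crown in tool axes (mm) [   0.6788  -20.5059 -184.3241] F tool [-1.284   0.2862  4.1825]
pics/scene8.png cc 0.988 lean 0.10691865 foot shift rel TCP mm (y,z) [-20.1353  -1.3598] pivot shift [-0.8198 -0.3262]
```

```bash
python3 -m crank '{"hand":[0,0,0,0],"xyz":[[0,0,0.002],[0,0,0.004],[0,0,0.005],[0,0,0.005]],"roll":[0,0,0,0]}';python3 st.py
```

```text
time: 15.35
ee_pos: [0.5441, -0.1755, 0.265]
tool_rot: [0.0, 0.989, 0.15, 0.0]
force: [0.1, 0.2, -2.9]
opening: 0.0193
15.35 [ 0.5441 -0.1755  0.265 ] yaw 17.22893857904985 F [ 0.058   0.1993 -2.8627] T [0.0052 0.0354 0.0343] rel crown in tool axes (mm) [   1.0518  -20.0512 -184.0067] F tool [ 0.1143 -0.1733  2.8627]
```

```bash
python3 -m crank '{"hand":[0,0,0,0],"xyz":[[0,0,0.0015],[0,0,0.003],[0,0,0.003],[0,0,0.003]],"roll":[0,0,0,0]}';python3 -m crank '{"hand":[0,0,0,0],"xyz":[[0,0,0.0015],[0,0,0.0025],[0,0,0.0025],[0,0,0.0025]],"roll":[0,0,0,0]}'
```

```text
time: 15.68
ee_pos: [0.5441, -0.1756, 0.2645]
tool_rot: [0.0, 0.989, 0.15, 0.0]
force: [-0.1, -0.0, -2.2]
opening: 0.0196
time: 16.02
ee_pos: [0.5442, -0.1757, 0.2644]
tool_rot: [0.0, 0.989, 0.15, 0.0]
force: [-1.0, 0.6, 2.3]
opening: 0.0194
```

```bash
python3 -m crank '{"hand":[0,0,0,0,0,0,0,0],"xyz":[[0,0,0.0025],[0,0,0.0025],[0,-0.008,0.003],[0,-0.016,0.0035],[0,-0.024,0.004],[0,-0.032,0.0045],[0,-0.04,0.005],[0,-0.04,0.005]],"roll":[0,0,0,0,0,0,0,0]}';python3 st.py
python3 - <<'E'
from lean import *
t=robot.get_state()["ee_pos"];im=vision.grab_frame("scene");cv2.imwrite("pics/scene9.png",im);solve("pics/scene9.png",t,.14)
E
```

```text
time: 16.68
ee_pos: [0.5421, -0.1679, 0.2635]
tool_rot: [0.0, 0.989, 0.15, 0.001]
force: [0.4, -1.2, 4.6]
opening: 0.0189
16.6833 [ 0.5421 -0.1679  0.2635] yaw 17.230878150253687 F [ 0.4249 -1.2348  4.6193] T [-0.7981 -0.295   0.0063] rel crown in tool axes (mm) [   1.7062  -27.6549 -182.5176] F tool [ 0.0462  1.3107 -4.6176]
pics/scene9.png cc 0.987 lean 0.13064866 foot shift rel TCP mm (y,z) [-24.1278  -1.462 ] pivot shift [-0.5476  0.0805]
```

```bash
python3 -m crank '{"hand":[0,0,0,0,0,0,0,0,0],"xyz":[[0,0,0.003],[0,0,0.0035],[0,-0.007,0.004],[0,-0.015,0.0045],[0,-0.024,0.0055],[0,-0.033,0.0065],[0,-0.042,0.0075],[0,-0.05,0.0085],[0,-0.05,0.0085]],"roll":[0,0,0,0,0,0,0,0,0]}';python3 st.py
python3 - <<'E'
from lean import *
t=robot.get_state()["ee_pos"];im=vision.grab_frame("scene");cv2.imwrite("pics/scene10.png",im);solve("pics/scene10.png",t,.17)
E
```

```text
time: 17.48
ee_pos: [0.5392, -0.1583, 0.2621]
tool_rot: [0.001, 0.989, 0.15, 0.001]
force: [1.2, -0.4, 7.6]
opening: 0.0194
17.4833 [ 0.5392 -0.1583  0.2621] yaw 17.237569914153333 F [ 1.2329 -0.3855  7.6404] T [-0.7145 -0.1203 -0.0151] rel crown in tool axes (mm) [   1.7873  -37.6864 -181.1424] F tool [ 1.0745  0.7433 -7.6379]
pics/scene10.png cc 0.982 lean 0.17616045 foot shift rel TCP mm (y,z) [-34.0609  -2.8906] pivot shift [-2.3406 -0.0894]
```

```bash
cat >> lean.py <<'E'
def scan(fn,tcp):
    from scipy.optimize import minimize
    g=lambda i:cv2.GaussianBlur(cv2.cvtColor(i,6).astype(np.float32),(5,5),0)
    cur=g(rect(cv2.imread(fn),tcp));r=g(ref);m=np.zeros(r.shape,np.uint8)
    cv2.circle(m,(120,116),88,255,-1);cv2.rectangle(m,(73,170),(167,338),255,-1);cv2.circle(m,(120,116),62,0,-1);m=m>0
    def cc(p,fix=None):
        t=p[0];tx,tz=(fix if fix is not None else p[1:]);c,sn=np.cos(t),np.sin(t);R=np.array([[c,-sn],[sn,c]]);pv=np.array([120,-22.])
        W=np.c_[R,pv-R@pv+np.array([tx,tz])/s].astype(np.float32)
        o=cv2.warpAffine(cur,W,(240,380),flags=cv2.INTER_LINEAR|cv2.WARP_INVERSE_MAP);return -np.corrcoef(o[m],r[m])[0,1]
    T=np.arange(0,.3,.004)
    for fx in((-.5,0),(0,0)):
        v=[cc([t],fx) for t in T];i=int(np.argmin(v));q=np.polyfit(T[i-2:i+3],v[i-2:i+3],2);print(fn,"fixed pivot",fx,"lean",-q[1]/2/q[0],"cc",-min(v))
E
python3 - <<'E'
from lean import *
for f,t in(("5",[.5473,-.185,.2651]),("6",[.5425,-.1696,.2637]),("7",[.5379,-.1564,.2622]),("8",[.5438,-.1753,.2653]),("9",[.5421,-.1679,.2635]),("10",[.5392,-.1583,.2621])): scan(f"pics/scene{f}.png",t)
# upright check: grip rotation in-plane tip fits of red mark vs needle in the rectified face
E
```

```text
pics/scene5.png fixed pivot (-0.5, 0) lean 0.02817972198237417 cc 0.9924124080862073
pics/scene5.png fixed pivot (0, 0) lean 0.032699742836026585 cc 0.9921943333888816
pics/scene6.png fixed pivot (-0.5, 0) lean 0.11778654839885123 cc 0.9821807044570083
pics/scene6.png fixed pivot (0, 0) lean 0.12227389191201246 cc 0.9819480553155084
pics/scene7.png fixed pivot (-0.5, 0) lean 0.11291547080272452 cc 0.9806402973461755
pics/scene7.png fixed pivot (0, 0) lean 0.11749325818718756 cc 0.9803537993621841
pics/scene8.png fixed pivot (-0.5, 0) lean 0.10973038683522017 cc 0.9810343993645548
pics/scene8.png fixed pivot (0, 0) lean 0.11432232732502597 cc 0.9808766253305212
pics/scene9.png fixed pivot (-0.5, 0) lean 0.13183534241516867 cc 0.9806172394588295
pics/scene9.png fixed pivot (0, 0) lean 0.13635292900549625 cc 0.9798223848725115
pics/scene10.png fixed pivot (-0.5, 0) lean 0.1894487105745159 cc 0.961590967572585
pics/scene10.png fixed pivot (0, 0) lean 0.1939560624840766 cc 0.9602800805354381
```

```bash
python3 -m crank '{"hand":[0,0,0,0,0,0],"xyz":[[0,0,-0.012],[0,0.006,-0.022],[0,0.013,-0.022],[0,0.018,-0.022],[0,0.018,-0.022],[0,0.018,-0.022]],"roll":[0,0,0,0,0,0]}';python3 st.py
python3 - <<'E'
from lean import *
T=[];I=[]
for i in range(4): T.append(robot.get_state()["ee_pos"]);I.append(vision.grab_frame("scene").astype(float))
t=np.mean(T,0);print(t);cv2.imwrite("pics/scene11.png",np.mean(I,0).astype(np.uint8));solve("pics/scene11.png",t,.19);scan("pics/scene11.png",t)
E
```

```text
time: 18.03
ee_pos: [0.5395, -0.1617, 0.2649]
tool_rot: [-0.0, 0.989, 0.15, -0.0]
force: [-0.6, 0.4, -2.0]
opening: 0.0194
18.0333 [ 0.5395 -0.1617  0.2649] yaw 17.214170578468575 F [-0.633   0.4008 -1.9654] T [ 0.0318  0.0394 -0.0266] rel crown in tool axes (mm) [   0.6419  -34.8036 -183.8761] F tool [-0.4844 -0.568   1.9665]
[ 0.5396 -0.1618  0.2651]
pics/scene11.png cc 0.987 lean 0.17471246 foot shift rel TCP mm (y,z) [-33.2074  -2.9387] pivot shift [-1.7451 -0.1832]
pics/scene11.png fixed pivot (-0.5, 0) lean 0.18229489168098573 cc 0.9702956103032271
pics/scene11.png fixed pivot (0, 0) lean 0.18681060577896041 cc 0.9704677833134548
```

```bash
cat > lean2.py <<'E'
import lean
from lean import *
def rp(im,tcp,x):
    W,H=240,380;uv=np.array([[0,0],[W,0],[W,H],[0,H]],float);o=np.array(tcp)-[0,0,.1844]+x*gx-.0015*gy
    X=o+((uv[:,0]*s-60)/1e3)[:,None]*gy+((170-uv[:,1]*s)/1e3)[:,None]*np.array([0,0,1])
    q=(k["R"]@X.T).T+k["t"];p=(k["intrinsics"]@q.T).T;p=p[:,:2]/p[:,2:]
    M=cv2.getPerspectiveTransform(uv.astype(np.float32),p.astype(np.float32))
    return cv2.GaussianBlur(cv2.cvtColor(cv2.warpPerspective(im,M,(W,H),flags=cv2.INTER_CUBIC|cv2.WARP_INVERSE_MAP),6).astype(np.float32),(5,5),0)
def fit(fn,tcp,t0=(.5488,-.1949,.272)):
    from scipy.optimize import minimize
    i0=cv2.imread("pics/scene4.png");i1=cv2.imread(fn);D=[]
    for x,kind in((.010,"bar"),(.015,"dial")):
        m=np.zeros((380,240),np.uint8)
        if kind=="bar":cv2.rectangle(m,(80,206),(172,334),255,-1)
        else:cv2.circle(m,(120,116),92,255,-1);cv2.circle(m,(120,116),66,0,-1);m[:95]=0
        D.append((kind,rp(i0,t0,x),rp(i1,tcp,x),m>0))
    def cost(p,D):
        c,sn=np.cos(p[0]),np.sin(p[0]);R=np.array([[c,-sn],[sn,c]]);pv=np.array([120,-22.]);W=np.c_[R,pv-R@pv+np.array(p[1:])/s].astype(np.float32)
        return -np.mean([np.corrcoef(cv2.warpAffine(q,W,(240,380),flags=cv2.INTER_LINEAR|cv2.WARP_INVERSE_MAP)[m],r[m])[0,1] for _,r,q,m in D])
    best=lambda f,st:min((minimize(f,[a]+st,method="Nelder-Mead",options=dict(xatol=1e-4,fatol=1e-7)) for a in(.1,.15,.2)),key=lambda z:z.fun)
    z=best(lambda p:cost(p,D),[0,0]);print(fn,"both free",z.x,-z.fun)
    z=best(lambda p:cost([p[0],0,0],D),[]);print("   both pivot fixed",z.x,-z.fun)
    z=best(lambda p:cost(p,D[:1]),[0,0]);print("   bar free",z.x,-z.fun)
E
python3 - <<'E'
from lean2 import *
for f,t in(("6",[.5425,-.1696,.2637]),("10",[.5392,-.1583,.2621]),("11",[.5396,-.1618,.2651])): fit(f"pics/scene{f}.png",t)
E
```

```text
pics/scene6.png both free [ 0.1238 -0.0007  0.0003] 0.9640816110191601
   both pivot fixed [0.1238] 0.9640764286900099
   bar free [ 0.1206 -0.0005  0.0002] 0.9923382060578013
pics/scene10.png both free [ 0.1957 -0.0028  0.0006] 0.9255626660946401
   both pivot fixed [0.1957] 0.925537923290785
   bar free [ 0.1928 -0.0027  0.0006] 0.9783103099899448
pics/scene11.png both free [ 0.1886 -0.0026 -0.0022] 0.9390656912200155
   both pivot fixed [0.1884] 0.9390446854927785
   bar free [ 0.1853 -0.0007 -0.0005] 0.9855019740315056
```

```bash
sed -i 's/fatol=1e-7)/fatol=1e-7,initial_simplex=np.array([a]+st)+np.vstack([np.zeros(1+len(st)),np.diag(([.03,1,1])[:1+len(st)])]))/' lean2.py
python3 - <<'E'
from lean2 import *
for f,t in(("6",[.5425,-.1696,.2637]),("9",[.5421,-.1679,.2635]),("11",[.5396,-.1618,.2651])): fit(f"pics/scene{f}.png",t)
im=vision.grab_frame("wrist");cv2.imwrite("pics/w4.png",im)
def X(c,n):
  return [(round(r["conf"],2),w(c,r["centre"])) for r in finder.landmark_of(c,n)[:2]]
for n in("mark_tip","pointer_tip","gauge_mid","gauge_foot"):print(n,X("wrist",n))
vision.grab_frame("scene")
for n in("mark_tip","pointer_tip","gauge_mid","gauge_foot"):print(n,X("scene",n))
E
```

```text
pics/scene6.png both free [ 0.1071 -1.8367 -0.1535] 0.9699340439146378
   both pivot fixed [0.1238] 0.9640764431454285
   bar free [ 0.1126 -1.1602 -0.0518] 0.992720197609056
pics/scene9.png both free [ 0.1211 -1.787   0.0889] 0.9648909181359355
   both pivot fixed [0.1376] 0.9579676456158938
   bar free [ 0.1201 -2.1691 -0.0472] 0.9899998812247371
pics/scene11.png both free [ 0.1684 -2.2565 -0.3136] 0.9469879616000432
   both pivot fixed [0.1887] 0.9390491719338896
   bar free [ 0.1817 -0.5288 -0.2862] 0.9859332389276467
mark_tip []
pointer_tip []
gauge_mid []
gauge_foot []
mark_tip [(0.66, array([0.4207, 0.0054, 0.0058]))]
pointer_tip [(0.46, array([ 0.5441, -0.1764,  0.2253]))]
gauge_mid [(0.91, array([0.4799, 0.3866, 0.1005])), (0.66, array([ 0.5461, -0.1775,  0.1853]))]
gauge_foot [(0.88, array([0.4301, 0.22  , 0.0002])), (0.67, array([ 0.549 , -0.1936,  0.082 ]))]
```

```bash
python3 -m crank '{"hand":[0,0,0,0,0,0,0,0,0,0],"xyz":[[0,0,-0.1],[0.05,0.05,-0.25],[0.1,0.1,-0.4],[0.18,0.18,-0.55],[0.25,0.25,-0.68],[0.32,0.32,-0.8],[0.4,0.4,-0.9],[0.44,0.44,-0.95],[0.44,0.44,-0.95],[0.44,0.44,-0.95]],"roll":[0,0.03,0.06,0.1,0.14,0.18,0.22,0.24,0.24,0.24]}'; python3 -m crank '{"hand":[0,0,0,0],"xyz":[[0,0,0],[0,0,0],[0,0,0],[0,0,0]],"roll":[0,0,0,0]}'; python3 st.py
python3 - <<'E'
from h import *
I=[]
for i in range(8): I.append(vision.grab_frame("scene").astype(np.float32))
A=np.mean(I,0);np.save("A.npy",A);s=robot.get_state();np.savez("A_pose.npz",p=s["ee_pos"],q=s["tool_rot"])
from scipy.spatial.transform import Rotation as Ro
M=Ro.from_quat(np.roll(s["tool_rot"],-1)).as_matrix();gx=M[:,0];gy=-M[:,1];z=np.array([0,0,1.])
g=.18;a=.18;u=gy*np.sin(a)+z*np.cos(a);piv=s["ee_pos"]-[0,0,.0034]
k=vision.calibration("scene");C=-np.array(k["R"]).T@np.array(k["t"])
c=piv-.069*u+.015*gx;print("cam in gauge frame from dial",(C-c)@gx,(C-c)@gy,(C-c)@z)
N=400;sc=.2;uv=np.array([[0,0],[N,0],[N,N],[0,N]],float)
P=np.array([px("scene",c+((q[0]-N/2)*sc*gy+(N/2-q[1])*sc*z)/1e3) for q in uv])
H=cv2.getPerspectiveTransform(uv.astype(np.float32),P.astype(np.float32))
o=cv2.warpPerspective(A,H,(N,N),flags=cv2.INTER_CUBIC|cv2.WARP_INVERSE_MAP);np.save("o.npy",o)
cv2.imwrite("pics/fin.png",np.hstack([cv2.resize(o,(400,400)),cv2.resize(A[int(P[:,1].min())-15:int(P[:,1].max())+25,int(P[:,0].min())-15:int(P[:,0].max())+15],(400,400),interpolation=2)]).clip(0,255).astype(np.uint8))
red=np.clip(o[...,2]-o[...,:2].mean(2)-25,0,None);x=np.arange(N)
for r in range(0,120,6):
    if red[r].sum()>100: print(r,"red cx",(red[r]*x).sum()/red[r].sum(),red[r].sum())
E
```

```text
time: 19.57
ee_pos: [0.6501, -0.2201, 0.455]
tool_rot: [-0.0, 0.975, -0.224, -0.0]
force: [-0.1, 0.4, -3.5]
opening: 0.0191
time: 19.9
ee_pos: [0.6494, -0.2195, 0.4552]
tool_rot: [-0.0, 0.974, -0.224, -0.0]
force: [-0.3, 0.0, -2.9]
opening: 0.0192
19.9 [ 0.6494 -0.2195  0.4552] yaw -25.93515800514288 F [-0.2794  0.0415 -2.9042] T [-0.0014 -0.071   0.0103] rel crown in tool axes (mm) [ 100.66    -21.9358 -374.2865] F tool [-0.2668  0.085   2.9044]
cam in gauge frame from dial 0.7410925799896699 0.007728600824213258 0.674661625231338
0 red cx 233.48392197708702 2220.092
6 red cx 230.6847292709824 1753.2775
12 red cx 224.5397892512334 1306.0297
18 red cx 222.35349647457673 1070.9302
24 red cx 227.50833812364428 923.4313
30 red cx 225.77390083729682 824.1199
36 red cx 228.17659509899914 701.29395
42 red cx 228.2907460704067 564.9637
48 red cx 236.33545927043815 396.14273
54 red cx 263.3328205782219 221.94336
60 red cx 295.56375533699105 141.95601
66 red cx 302.1819844864642 144.36974
72 red cx 308.39971635331096 144.09274
78 red cx 320.80508349232844 147.6821
84 red cx 336.0361369758756 140.06114
90 red cx 347.42346543624535 139.38864
96 red cx 362.15899331001685 122.8347
102 red cx 372.8236899138964 109.32524
```

View pics/fin.png

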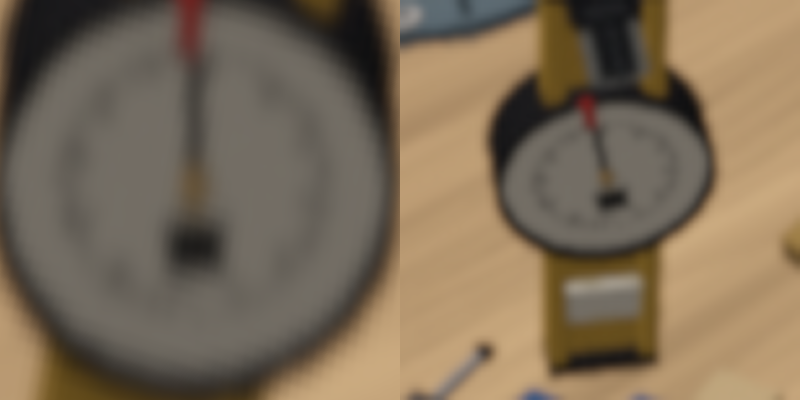

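Run:
```python
import numpy as np
o=np.load("o.npy");x=np.arange(400)
red=o[...,2]-o[...,:2].mean(2)
for r in range(0,58,6):
    q=red[r,155:235];q=np.clip(q-np.median(q)-12,0,None);print(r,"red",round((q*x[155:235]).sum()/q.sum(),1),int(q.sum()))
g=o.mean(2)
R=[];Xs=[]
for r in range(70,160,6):
    q=g[r,165:230];q=np.clip(np.median(q)-q-6,0,None);v=(q*x[165:230]).sum()/q.sum();R.append(r);Xs.append(v)
print(np.round(Xs,1),np.polyfit(R,Xs,1))
for r in (235,245,255):
    q=g[r,140:250];q=np.clip(np.median(q)-q-15,0,None);print("weight",r,(q*x[140:250]).sum()/q.sum())
gg=g[180:200].mean(0); 
print("face edges rows", [ (r,(np.where(g[r]>95)[0][[0,-1]])) for r in (150,180,200,220)])
```

```text
0 red 189.4 735
6 red 189.7 658
12 red 189.7 571
18 red 189.8 518
24 red 189.8 455
30 red 189.4 428
36 red 189.4 370
42 red 189.0 308
48 red 189.3 199
54 red 189.2 80
[195.9 195.9 195.4 194.8 194.2 193.8 193.9 194.1 194.4 194.7 194.8 194.6
 194.3 194.1 194. ] [-1.60972192e-02  1.96408758e+02]
weight 235 194.95096738990205
weight 245 194.64845267438062
weight 255 194.3891891664292
face edges rows [(150, array([ 16, 399])), (180, array([ 11, 377])), (200, array([ 14, 399])), (220, array([ 18, 399]))]
```

```bash
python3 -m crank '{"hand":[0,0,0,0,0,0,0,0,0,0],"xyz":[[-0.08,0,0.05],[-0.2,0,0.15],[-0.32,0,0.3],[-0.43,0,0.45],[-0.52,0,0.6],[-0.58,0,0.72],[-0.609,-0.0075,0.83],[-0.609,-0.0075,0.9],[-0.609,-0.0075,0.93],[-0.609,-0.0075,0.93]],"roll":[-0.03,-0.07,-0.11,-0.15,-0.19,-0.22,-0.24,-0.24,-0.24,-0.24]}';python3 -m crank '{"hand":[0,0,0],"xyz":[[0,0,0],[0,0,0],[0,0,0]],"roll":[0,0,0]}'; python3 st.py
```

```text
time: 21.13
ee_pos: [0.5404, -0.1648, 0.2682]
tool_rot: [-0.001, 0.989, 0.15, -0.001]
force: [-0.4, -0.4, -3.6]
opening: 0.0192
time: 21.38
ee_pos: [0.5419, -0.1657, 0.2711]
tool_rot: [0.001, 0.989, 0.15, 0.001]
force: [-0.1, -1.2, -2.8]
opening: 0.0195
21.3833 [ 0.5419 -0.1657  0.2711] yaw 17.209358185935315 F [-0.1068 -1.2432 -2.7601] T [-0.0025  0.0762  0.0112] rel crown in tool axes (mm) [   2.2178  -29.718  -190.1659] F tool [-0.4747  1.1507  2.7614]
```

```bash
python3 -m crank '{"hand":[0,0,0,0,0],"xyz":[[0,0,0.012],[0,0,0.022],[0,0,0.027],[0,0,0.027],[0,0,0.027]],"roll":[0,0,0,0,0]}';python3 st.py;  python3 - <<'E'
from lean2 import *
t=robot.get_state()["ee_pos"];im=vision.grab_frame("scene");cv2.imwrite("pics/scene12.png",im);solve("pics/scene12.png",t,.17);fit("pics/scene12.png",t)
E
```

```text
time: 21.8
ee_pos: [0.541, -0.1651, 0.2641]
tool_rot: [-0.0, 0.989, 0.15, -0.0]
force: [0.6, 0.3, -2.8]
opening: 0.0194
21.8 [ 0.541  -0.1651  0.2641] yaw 17.221195547395226 F [ 0.6016  0.3339 -2.8226] T [ 0.067   0.0023 -0.0142] rel crown in tool axes (mm) [   1.1829  -30.9451 -183.0476] F tool [ 0.674  -0.1402  2.8225]
pics/scene12.png cc 0.984 lean 0.16863751 foot shift rel TCP mm (y,z) [-32.5972  -2.8006] pivot shift [-2.2183 -0.233 ]
pics/scene12.png both free [ 0.1666 -2.253  -0.3512] 0.9438546805321498
   both pivot fixed [0.1867] 0.9362528162336772
   bar free [ 0.1658 -2.674  -0.7075] 0.986669115964957
```

```bash
python3 -m crank '{"hand":[0,0,0,0],"xyz":[[0,0,0.0025],[0,0,0.004],[0,0,0.004],[0,0,0.004]],"roll":[0,0,0,0]}'; python3 -m crank '{"hand":[0,0,0],"xyz":[[0,0,0.002],[0,0,0.002],[0,0,0.002]],"roll":[0,0,0]}'
```

```text
time: 22.18
ee_pos: [0.5411, -0.1652, 0.2634]
tool_rot: [0.0, 0.989, 0.15, 0.0]
force: [0.1, -0.6, -2.5]
opening: 0.0196
time: 22.43
ee_pos: [0.5412, -0.1652, 0.2634]
tool_rot: [0.0, 0.989, 0.15, 0.0]
force: [-1.0, 0.7, 0.2]
opening: 0.0195
```

```bash
python3 -m crank '{"hand":[0,0,0,0,0,0,0,0,0],"xyz":[[0,0,0.0025],[0,0,0.003],[0,-0.006,0.0035],[0,-0.012,0.004],[0,-0.02,0.0045],[0,-0.028,0.005],[0,-0.036,0.0055],[0,-0.036,0.0055],[0,-0.036,0.0055]],"roll":[0,0,0,0,0,0,0,0,0]}';python3 st.py;  python3 - <<'E'
from lean2 import *
t=robot.get_state()["ee_pos"];im=np.mean([vision.grab_frame("scene").astype(float) for _ in range(4)],0);cv2.imwrite("pics/scene13.png",im);solve("pics/scene13.png",t,.19);fit("pics/scene13.png",t)
E
```

```text
time: 23.18
ee_pos: [0.5391, -0.158, 0.262]
tool_rot: [-0.0, 0.989, 0.15, 0.0]
force: [0.7, -0.3, 4.7]
opening: 0.0193
23.1833 [ 0.5391 -0.158   0.262 ] yaw 17.235753402078565 F [ 0.6684 -0.3364  4.7335] T [-0.0416 -0.2793  0.0509] rel crown in tool axes (mm) [   1.6384  -38.3286 -180.9786] F tool [ 0.5416  0.5185 -4.7333]
pics/scene13.png cc 0.982 lean 0.17575558 foot shift rel TCP mm (y,z) [-33.3276  -2.9822] pivot shift [-1.6794 -0.1938]
pics/scene13.png both free [ 0.1719 -2.022   0.0384] 0.9356904047103205
   both pivot fixed [0.19] 0.9281506489697549
   bar free [ 0.1667 -3.1539 -0.3328] 0.9801630024202962[ WARN:0@3.657] global loadsave.cpp:1063 imwrite_ Unsupported depth image for selected encoder is fallbacked to CV_8U.
```

```bash
python3 -m crank '{"hand":[0,0,0,0,0,0,0,0,0,0],"xyz":[[0,0,-0.015],[0,-0.02,-0.025],[0,-0.05,-0.025],[0,-0.08,-0.025],[0,-0.11,-0.02],[0,-0.12,-0.01],[0,-0.12,0],[0,-0.12,0.006],[0,-0.12,0.01],[0,-0.12,0.01]],"roll":[0,0,0,0,0,0,0,0,0,0]}'; python3 -m crank '{"hand":[0,0,0],"xyz":[[0,0,0.0025],[0,0,0.004],[0,0,0.004]],"roll":[0,0,0]}'; python3 st.py
```

```text
time: 24.22
ee_pos: [0.5318, -0.1355, 0.2595]
tool_rot: [-0.0, 0.989, 0.15, -0.0]
force: [-0.9, 0.7, -2.2]
opening: 0.0194
time: 24.47
ee_pos: [0.5319, -0.1356, 0.2592]
tool_rot: [0.0, 0.989, 0.15, 0.0]
force: [-1.0, 0.4, -2.6]
opening: 0.0192
24.4667 [ 0.5319 -0.1356  0.2592] yaw 17.20807863099976 F [-0.9838  0.3784 -2.571 ] T [-0.0155  0.0803  0.01  ] rel crown in tool axes (mm) [   1.2588  -61.801  -178.2183] F tool [-0.828  -0.653   2.5708]
```

```bash
python3 -m crank '{"hand":[0,0,0],"xyz":[[0,0,0.003],[0,0,0.005],[0,0,0.005]],"roll":[0,0,0]}'; python3 st.py
```

```text
time: 24.72
ee_pos: [0.5321, -0.1356, 0.259]
tool_rot: [0.0, 0.989, 0.15, 0.0]
force: [-1.0, 1.1, 4.2]
opening: 0.0195
24.7167 [ 0.5321 -0.1356  0.259 ] yaw 17.222920684780636 F [-0.9625  1.0925  4.1626] T [0.152  0.5488 0.0203] rel crown in tool axes (mm) [   1.5674  -61.61   -178.068 ] F tool [-0.593  -1.3247 -4.1642]
```

```bash
python3 -m crank '{"hand":[0,0,0,0,0,0,0,0],"xyz":[[0,-0.004,0.002],[0,-0.01,0.0035],[0,-0.016,0.005],[0,-0.022,0.0065],[0,-0.028,0.008],[0,-0.03,0.0085],[0,-0.03,0.0085],[0,-0.03,0.0085]],"roll":[0,0,0,0,0,0,0,0]}';python3 st.py;  python3 - <<'E'
from lean2 import *
t=robot.get_state()["ee_pos"];im=np.mean([vision.grab_frame("scene").astype(float) for _ in range(3)],0).astype(np.uint8);cv2.imwrite("pics/scene14.png",im);solve("pics/scene14.png",t,.19);fit("pics/scene14.png",t)
E
```

```text
time: 25.38
ee_pos: [0.5311, -0.1314, 0.2586]
tool_rot: [0.003, 0.989, 0.15, 0.001]
force: [-0.8, -3.1, 8.0]
opening: 0.0195
25.3833 [ 0.5311 -0.1314  0.2586] yaw 17.214483819751198 F [-0.783  -3.0522  7.953 ] T [-1.1927  0.4064 -0.0394] rel crown in tool axes (mm) [   2.1076  -65.0446 -177.953 ] F tool [-1.6347  2.728  -7.9413]
pics/scene14.png cc 0.981 lean 0.19185899 foot shift rel TCP mm (y,z) [-37.8392  -4.2733] pivot shift [-3.3254 -0.9522]
pics/scene14.png both free [ 0.2089 -0.2404 -0.3457] 0.9138301305452703
   both pivot fixed [0.2116] 0.9129625744495349
   bar free [ 0.2017 -1.5844 -0.955 ] 0.9780616050460672
```

```bash
python3 -m crank '{"hand":[0,0,0,0,0,0,0,0,0,0],"xyz":[[0,0,-0.1],[0.05,0.06,-0.25],[0.1,0.13,-0.4],[0.18,0.23,-0.55],[0.25,0.34,-0.68],[0.32,0.44,-0.8],[0.39,0.54,-0.91],[0.433,0.595,-0.97],[0.433,0.595,-0.97],[0.433,0.595,-0.97]],"roll":[0,0.03,0.06,0.1,0.14,0.18,0.22,0.24,0.24,0.24]}'; python3 -m crank '{"hand":[0,0,0,0],"xyz":[[0,0,0],[0,0,0],[0,0,0],[0,0,0]],"roll":[0,0,0,0]}'
cat > van.py <<'E'
from h import *
import sys
from scipy.spatial.transform import Rotation as Ro
tag=sys.argv[1];I=[vision.grab_frame("scene").astype(np.float32) for i in range(8)]
A=np.mean(I,0);np.save(f"A{tag}.npy",A);s=robot.get_state();print(s["ee_pos"])
M=Ro.from_quat(np.roll(s["tool_rot"],-1)).as_matrix();gx=M[:,0];gy=-M[:,1];z=np.array([0,0,1.])
a=.18;u=gy*np.sin(a)+z*np.cos(a);c=s["ee_pos"]-[0,0,.0034]-.069*u+.015*gx
N=400;sc=.2;uv=np.array([[0,0],[N,0],[N,N],[0,N]],float)
P=np.array([px("scene",c+((q[0]-N/2)*sc*gy+(N/2-q[1])*sc*z)/1e3) for q in uv])
H=cv2.getPerspectiveTransform(uv.astype(np.float32),P.astype(np.float32))
o=cv2.warpPerspective(A,H,(N,N),flags=cv2.INTER_CUBIC|cv2.WARP_INVERSE_MAP);np.save(f"o{tag}.npy",o)
x=np.arange(N);red=o[...,2]-o[...,:2].mean(2);g=o.mean(2);rr=[];rw=[]
for r in range(0,50,4):
    q=red[r,155:245];q=np.clip(q-np.median(q)-12,0,None);rr.append((q*x[155:245]).sum()/q.sum());rw.append(int(q.sum()))
print("red",np.round(rr,1),rw,"slope",np.polyfit(range(0,50,4),rr,1)[0])
X=[]
for r in range(76,160,6):
    q=g[r,165:230];q=np.clip(np.median(q)-q-6,0,None);X.append((q*x[165:230]).sum()/q.sum())
W=[]
for r in (235,245,255):
    q=g[r,140:250];q=np.clip(np.median(q)-q-15,0,None);W.append((q*x[140:250]).sum()/q.sum())
print("needle",np.mean(X),"weight",np.mean(W),"m-a (pos)",-(np.mean(rr)-np.mean(X+W))/150)
E
python3 van.py 2
```

```text
time: 26.37
ee_pos: [0.6483, -0.218, 0.4492]
tool_rot: [-0.0, 0.975, -0.224, -0.0]
force: [0.9, -0.7, -4.0]
opening: 0.0192
time: 26.7
ee_pos: [0.6475, -0.2171, 0.4499]
tool_rot: [-0.0, 0.975, -0.224, -0.0]
force: [0.3, -0.2, -3.2]
opening: 0.019
[ 0.64797712 -0.21765385  0.45045117]
red [188.1 188.3 188.6 188.6 188.8 189.1 189.2 189.  189.  189.1 188.9 188.7
 189. ] [889, 796, 690, 614, 584, 550, 513, 496, 478, 427, 373, 320, 232] slope 0.014684834836033797
needle 192.57993685443307 weight 192.21335929350803 m-a (pos) 0.02478582906115984
```

```bash
cat > bar.py <<'E'
from h import *
import sys
from scipy.spatial.transform import Rotation as Ro
def bar(A,p,M,show=False):
    gx=M[:,0];gy=-M[:,1];z=np.array([0,0,1.]);N=400
    def R(x):
        c=np.array(p)-[0,0,.0034+.11]+x*gx;uv=np.array([[0,0],[N,0],[N,600],[0,600]],float);sc=.25
        P=np.array([px("scene",c+((q[0]-N/2)*sc*gy+(300-q[1])*sc*z)/1e3) for q in uv])
        return cv2.warpPerspective(A,cv2.getPerspectiveTransform(uv.astype(np.float32),P.astype(np.float32)),(N,600),flags=cv2.INTER_CUBIC|cv2.WARP_INVERSE_MAP)
    return R
E
python3 - <<'E'
from bar import *
s=robot.get_state();M=Ro.from_quat(np.roll(s["tool_rot"],-1)).as_matrix()
for f,p in(("A.npy",[.6494,-.2195,.4552]),("A2.npy",[.648,-.2177,.4505])):
  R=bar(np.load(f),p,M)
  o=R(.010);x=np.arange(400);mids=[];rows=[]
  # rows: z below pivot t mm -> row 300+ (t-110)/.25 ; bar spans 117..178 below pivot
  if f=="A.npy":
    for r in (360,420,480,540): print(r,[tuple(int(v) for v in o[r,c]) for c in range(60,300,16)])
  chroma=o[...,2]-o[...,0]
  val=o[...,0]  # blue low on yellow bar and black
  for r in range(350,560,6):
    d=np.gradient(cv2.GaussianBlur(val,(9,9),0)[r]);L=40+np.argmin(d[40:200]);q=L+100+np.argmax(d[L+100:min(L+240,399)])
    sub=lambda i,sg:(lambda y:i+.5*(y[0]-y[2])/(y[0]-2*y[1]+y[2]))(sg*d[i-1:i+2])
    l,rr=sub(L,-1),sub(q,1);rows.append(r);mids.append((l,rr))
  m=np.array(mids);print(f,np.c_[rows,m.round(1),(m[:,1]-m[:,0]).round(1)][::3])
E
```

```text
360 [(132, 147, 156), (125, 142, 152), (120, 140, 150), (128, 144, 155), (120, 138, 150), (106, 129, 143), (79, 111, 129), (34, 83, 108), (53, 97, 124), (108, 149, 181), (119, 161, 192), (119, 159, 191), (117, 158, 190), (117, 158, 189), (116, 157, 189)]
420 [(98, 108, 114), (96, 107, 114), (98, 108, 114), (99, 109, 115), (100, 109, 115), (97, 108, 115), (60, 93, 112), (39, 86, 111), (99, 140, 171), (120, 161, 194), (120, 161, 193), (118, 159, 191), (117, 158, 190), (117, 157, 189), (116, 157, 188)]
480 [(28, 76, 100), (28, 77, 101), (28, 77, 102), (28, 77, 101), (29, 77, 101), (30, 83, 109), (30, 80, 106), (73, 113, 141), (110, 150, 182), (113, 152, 183), (110, 149, 180), (108, 146, 177), (106, 144, 175), (104, 142, 173), (104, 141, 172)]
540 [(25, 29, 35), (24, 27, 32), (22, 23, 27), (23, 25, 28), (24, 34, 43), (25, 62, 81), (45, 83, 108), (96, 134, 163), (102, 140, 170), (103, 141, 171), (105, 143, 173), (107, 146, 176), (109, 148, 179), (111, 150, 181), (112, 152, 183)]
A.npy [[350.  156.9 309.  152.2]
 [368.  162.1 344.6 182.5]
 [386.  159.9 347.  187.1]
 [404.  157.2 311.4 154.2]
 [422.  153.9 266.2 112.3]
 [440.  151.2 385.3 234.1]
 [458.  148.3 377.1 228.8]
 [476.  148.1 339.6 191.5]
 [494.  199.6 329.7 130.1]
 [512.   51.1 164.5 113.4]
 [530.   48.8 161.9 113.1]
 [548.   45.9 158.7 112.8]]
A2.npy [[350.  158.6 331.6 172.9]
 [368.  163.9 351.1 187.2]
 [386.  161.7 315.9 154.2]
 [404.  158.6 306.  147.4]
 [422.  148.6 252.6 104. ]
 [440.  146.  375.  229. ]
 [458.  150.2 382.1 232. ]
 [476.  149.5 334.5 185. ]
 [494.  140.3 289.3 149. ]
 [512.  137.2 270.6 133.4]
 [530.   40.3 156.4 116.1]
 [548.   48.1 153.3 105.3]]
```

```bash
cat > edge.py <<'E'
from bar import *
def edges(A,p,M):
  o=bar(A,p,M)(.010);v=cv2.GaussianBlur(o,(9,9),0).mean(2);out=[]
  sub=lambda d,i,sg:(lambda y:i+.5*(y[0]-y[2])/(y[0]-2*y[1]+y[2]))(sg*d[i-1:i+2])
  for name,lo,hi,sg,r0,r1 in(("right",140,205,1,440,562),("left",25,85,-1,440,562)):
    for t in range(1):
      rr=np.arange(r0,r1,3);e=[]
      for r in rr:
        d=np.gradient(v[r]);i=lo+np.argmax(sg*d[lo:hi]);e.append(sub(d,i,sg))
      e=np.array(e);ok=np.ones(len(e),bool)
      for _ in range(6):
        q=np.polyfit(rr[ok],e[ok],1);res=e-np.polyval(q,rr);ok=abs(res)<max(1.2,2*np.median(abs(res)))
      print(name,"lean",np.arctan(-q[0]),"n",ok.sum(),"of",len(e),"rms",res[ok].std(),"x at 520",np.polyval(q,520));out.append(np.polyval(q,520))
  print("mid at 520",np.mean(out),"width",out[0]-out[1],"expect",180/np.cos(.17))
E
python3 - <<'E'
from edge import *
s=robot.get_state();M=Ro.from_quat(np.roll(s["tool_rot"],-1)).as_matrix()
for f,p in(("A.npy",[.6494,-.2195,.4552]),("A2.npy",[.648,-.2177,.4505])):
  A=np.load(f);edges(A,p,M)
E
```

```text
right lean 0.16008225742218793 n 41 of 41 rms 0.09611857246554599 x at 520 163.55133180829523
left lean -0.05973412249790037 n 30 of 41 rms 3.2244050723812983 x at 520 24.29136394824804
mid at 520 93.92134787827163 width 139.2599678600472 expect 182.6326928371826
right lean 0.2326980032036169 n 28 of 41 rms 0.8460963959470227 x at 520 159.72684831463803
left lean -0.3630892503641818 n 30 of 41 rms 7.237288852427059 x at 520 37.07274457334145
mid at 520 98.39979644398974 width 122.65410374129658 expect 182.6326928371826
```

```bash
cat > edge2.py <<'E'
from bar import *
def redge(A,p,M,verbose=False):
  o=bar(A,p,M)(.010);best=None
  for nm,ch in(("mean",o.mean(2)),("r",o[...,2]),("b",o[...,0])):
    v=cv2.GaussianBlur(ch.astype(np.float32),(7,7),0);G=np.gradient(v,axis=1);rr=np.arange(440,562,3)
    # Hough-like: best line maximising gradient
    b=max(((np.median([G[r,int(round(x0-np.tan(a)*(r-500)))] for r in rr]),a,x0) for a in np.arange(.12,.26,.01) for x0 in range(140,190,2)))
    e=[];R=[]
    for r in rr:
      c=int(round(b[2]-np.tan(b[1])*(r-500)));d=G[r];i=c-6+np.argmax(d[c-6:c+7])
      if abs(i-c)<6: y=d[i-1:i+2];e.append(i+.5*(y[0]-y[2])/(y[0]-2*y[1]+y[2]));R.append(r)
    e=np.array(e);R=np.array(R);ok=np.ones(len(e),bool)
    for _ in range(6):
      q=np.polyfit(R[ok],e[ok],1);res=e-np.polyval(q,R);ok=abs(res)<max(.5,2*np.median(abs(res)))
    print(nm,"lean",np.arctan(-q[0]).round(4),"n",ok.sum(),"rms",res[ok].std().round(3),"x500",np.polyval(q,500).round(2))
E
python3 - <<'E'
from edge2 import *
s=robot.get_state();M=Ro.from_quat(np.roll(s["tool_rot"],-1)).as_matrix()
for f,p in(("A.npy",[.6494,-.2195,.4552]),("A2.npy",[.648,-.2177,.4505])): print(f);redge(np.load(f),p,M)
E
```

```text
A.npy
mean lean 0.1586 n 41 rms 0.083 x500 166.69
r lean 0.1603 n 41 rms 0.105 x500 166.81
b lean 0.1564 n 41 rms 0.097 x500 166.45
A2.npy
mean lean 0.2363 n 29 rms 0.977 x500 164.55
r lean 0.2365 n 30 rms 1.049 x500 165.03
b lean 0.1576 n 32 rms 0.091 x500 161.08
```

```bash
python3 -m crank '{"hand":[0,0,0,0,0,0,0,0,0,0],"xyz":[[-0.08,0,0.05],[-0.2,-0.02,0.15],[-0.35,-0.04,0.3],[-0.48,-0.07,0.45],[-0.59,-0.09,0.6],[-0.66,-0.11,0.72],[-0.7,-0.116,0.83],[-0.7,-0.116,0.9],[-0.7,-0.116,0.92],[-0.7,-0.116,0.92]],"roll":[-0.03,-0.07,-0.11,-0.15,-0.19,-0.22,-0.24,-0.24,-0.24,-0.24]}';python3 -m crank '{"hand":[0,0,0],"xyz":[[0,0,0.015],[0,0,0.015],[0,0,0.015]],"roll":[0,0,0]}'; python3 st.py
```

```text
time: 27.93
ee_pos: [0.5318, -0.1353, 0.2655]
tool_rot: [-0.001, 0.989, 0.15, -0.001]
force: [0.6, 0.2, -2.5]
opening: 0.0193
time: 28.18
ee_pos: [0.533, -0.1359, 0.2645]
tool_rot: [0.001, 0.989, 0.15, 0.001]
force: [0.1, -0.1, -3.2]
opening: 0.0192
28.1833 [ 0.533  -0.1359  0.2645] yaw 17.206702565159752 F [ 0.0765 -0.0796 -3.1972] T [0.0387 0.0433 0.0477] rel crown in tool axes (mm) [   2.4296  -60.9346 -183.5577] F tool [0.0454 0.0946 3.1974]
```

```bash
python3 -m crank '{"hand":[0,0,0,0,0],"xyz":[[0,0,0.01],[0,0,0.018],[0,0,0.02],[0,0,0.02],[0,0,0.02]],"roll":[0,0,0,0,0]}'; python3 -m crank '{"hand":[0,0,0],"xyz":[[0,0,0.003],[0,0,0.003],[0,0,0.003]],"roll":[0,0,0]}'
```

```text
time: 28.6
ee_pos: [0.5323, -0.1355, 0.2594]
tool_rot: [-0.0, 0.989, 0.15, -0.0]
force: [0.3, -0.5, -3.5]
opening: 0.0194
time: 28.85
ee_pos: [0.5324, -0.1355, 0.259]
tool_rot: [0.0, 0.989, 0.15, 0.0]
force: [0.1, 0.3, -1.8]
opening: 0.0191
```

```bash
python3 -m crank '{"hand":[0,0,0,0,0,0,0,0,0,0],"xyz":[[0,0,0.002],[0,0,0.004],[0,-0.006,0.005],[0,-0.014,0.0065],[0,-0.022,0.008],[0,-0.03,0.0095],[0,-0.038,0.011],[0,-0.046,0.012],[0,-0.05,0.013],[0,-0.05,0.013]],"roll":[0,0,0,0,0,0,0,0,0,0]}';python3 st.py
```

```text
time: 29.68
ee_pos: [0.5302, -0.1272, 0.2579]
tool_rot: [0.002, 0.989, 0.15, 0.001]
force: [-2.5, -2.5, 6.2]
opening: 0.0195
29.6833 [ 0.5302 -0.1272  0.2579] yaw 17.219187602005597 F [-2.5061 -2.5366  6.162 ] T [-1.011   0.3638 -0.0133] rel crown in tool axes (mm) [   2.3596  -69.5223 -177.218 ] F tool [-3.1344  1.7091 -6.1595]
```

```bash
python3 -m crank '{"hand":[0,0,0,0,0,0,0,0,0,0],"xyz":[[0,0,-0.1],[0.05,0.06,-0.25],[0.1,0.13,-0.4],[0.18,0.23,-0.55],[0.25,0.34,-0.7],[0.32,0.45,-0.83],[0.39,0.55,-0.94],[0.432,0.61,-1],[0.432,0.61,-1],[0.432,0.61,-1]],"roll":[0,0.03,0.06,0.1,0.14,0.18,0.22,0.24,0.24,0.24]}'; python3 -m crank '{"hand":[0,0,0,0],"xyz":[[0,0,0],[0,0,0],[0,0,0],[0,0,0]],"roll":[0,0,0,0]}'; python3 van.py 3;python3 - <<'E'
from edge2 import *
s=robot.get_state();M=Ro.from_quat(np.roll(s["tool_rot"],-1)).as_matrix();print(s["ee_pos"])
redge(np.load("A3.npy"),s["ee_pos"],M)
E
```

```text
time: 30.52
ee_pos: [0.6482, -0.2171, 0.4548]
tool_rot: [-0.0, 0.975, -0.224, -0.001]
force: [-0.3, 0.6, -3.1]
opening: 0.0193
time: 30.85
ee_pos: [0.6475, -0.2162, 0.4557]
tool_rot: [-0.0, 0.975, -0.224, -0.0]
force: [-0.4, -0.4, -3.1]
opening: 0.0192
[ 0.6479689  -0.2168508   0.45623185]
red [182.8 182.5 182.5 182.6 182.3 182.1 182.1 181.8 181.4 181.3 181.1 180.6
 180.5] [849, 760, 686, 610, 557, 533, 501, 461, 430, 380, 294, 219, 148] slope -0.047851259769429416
needle 179.15869098210877 weight 179.33886755269705 m-a (pos) -0.017572452820956527
[ 0.6479689  -0.2168508   0.45623185]
mean lean 0.248 n 35 rms 1.391 x500 140.12
r lean 0.2475 n 34 rms 1.288 x500 140.05
b lean 0.2457 n 32 rms 1.336 x500 139.83
```

```bash
python3 -m crank '{"hand":[0,0,0,0,0,0,0,0,0,0],"xyz":[[-0.08,0,0.05],[-0.2,0,0.15],[-0.33,-0.01,0.3],[-0.44,-0.02,0.45],[-0.53,-0.03,0.6],[-0.6,-0.033,0.72],[-0.628,-0.033,0.83],[-0.628,-0.033,0.9],[-0.628,-0.033,0.94],[-0.628,-0.033,0.94]],"roll":[-0.03,-0.07,-0.11,-0.15,-0.19,-0.22,-0.24,-0.24,-0.24,-0.24]}';python3 -m crank '{"hand":[0,0,0,0],"xyz":[[0,0,0],[0,0,0],[0,0,0],[0,0,0]],"roll":[0,0,0,0]}'; python3 st.py
python3 - <<'E'
from lean2 import *
t=robot.get_state()["ee_pos"];im=np.mean([vision.grab_frame("scene").astype(float) for _ in range(3)],0).astype(np.uint8);cv2.imwrite("pics/scene15.png",im);solve("pics/scene15.png",t,.2);fit("pics/scene15.png",t)
E
```

```text
time: 32.08
ee_pos: [0.5372, -0.1555, 0.2664]
tool_rot: [-0.001, 0.989, 0.15, -0.001]
force: [0.3, -0.3, -2.5]
opening: 0.0196
time: 32.42
ee_pos: [0.5386, -0.1563, 0.2693]
tool_rot: [0.001, 0.989, 0.15, 0.001]
force: [-0.1, -0.0, -2.5]
opening: 0.019
32.4167 [ 0.5386 -0.1563  0.2693] yaw 17.212001537029312 F [-0.0937 -0.0189 -2.4781] T [ 0.0348 -0.056  -0.0204] rel crown in tool axes (mm) [   1.8003  -39.7614 -188.394 ] F tool [-0.0986 -0.0132  2.478 ]
pics/scene15.png cc 0.991 lean 0.20917445 foot shift rel TCP mm (y,z) [-40.942   -4.6623] pivot shift [-3.3569 -0.7169]
pics/scene15.png both free [0.2371 1.0655 0.2988] 0.8960188353117018
   both pivot fixed [0.2273] 0.8940621578305794
   bar free [ 0.2179 -2.0527 -0.7358] 0.9815868819364061
```

```bash
python3 -m crank '{"hand":[0,0,0,0,0],"xyz":[[0,0,0.01],[0,0,0.018],[0,0,0.023],[0,0,0.023],[0,0,0.023]],"roll":[0,0,0,0,0]}'; python3 -m crank '{"hand":[0,0,0],"xyz":[[0,0,0.0025],[0,0,0.0025],[0,0,0.0025]],"roll":[0,0,0]}'
```

```text
time: 32.98
ee_pos: [0.5379, -0.1559, 0.2634]
tool_rot: [-0.0, 0.989, 0.15, -0.0]
force: [0.2, -0.6, -2.4]
opening: 0.0198
time: 33.23
ee_pos: [0.538, -0.156, 0.2631]
tool_rot: [0.0, 0.989, 0.15, 0.0]
force: [-0.3, -0.3, -2.4]
opening: 0.0193
```

```bash
python3 -m crank '{"hand":[0,0,0],"xyz":[[0,0,0.003],[0,0,0.003],[0,0,0.003]],"roll":[0,0,0]}'; python3 -m crank '{"hand":[0,0,0],"xyz":[[0,0,0.002],[0,0,0.003],[0,0,0.003]],"roll":[0,0,0]}'
```

```text
time: 33.48
ee_pos: [0.538, -0.1559, 0.2625]
tool_rot: [-0.0, 0.989, 0.15, -0.0]
force: [1.0, -0.5, -2.7]
opening: 0.0195
time: 33.73
ee_pos: [0.538, -0.156, 0.262]
tool_rot: [0.0, 0.989, 0.15, 0.0]
force: [0.0, 0.5, -2.5]
opening: 0.0191
```

```bash
python3 -m crank '{"hand":[0,0,0],"xyz":[[0,0,0.002],[0,0,0.003],[0,0,0.003]],"roll":[0,0,0]}'; python3 -m crank '{"hand":[0,0,0],"xyz":[[0,0,0.0015],[0,0,0.002],[0,0,0.002]],"roll":[0,0,0]}'
```

```text
time: 33.98
ee_pos: [0.5381, -0.156, 0.2619]
tool_rot: [0.0, 0.989, 0.15, 0.0]
force: [-1.0, 0.7, 3.2]
opening: 0.0196
time: 34.23
ee_pos: [0.5382, -0.156, 0.2619]
tool_rot: [0.0, 0.989, 0.15, 0.0]
force: [-2.8, 1.5, 5.6]
opening: 0.0193
```

```bash
python3 -m crank '{"hand":[0,0,0,0,0,0,0],"xyz":[[0,0.004,0],[0,0.008,-0.0005],[0,0.012,-0.0005],[0,0.0165,-0.001],[0,0.0165,-0.001],[0,0.0165,-0.001],[0,0.0165,-0.001]],"roll":[0,0,0,0,0,0,0]}';python3 st.py
python3 - <<'E'
from lean2 import *
T=[];I=[]
for _ in range(5): T.append(robot.get_state()["ee_pos"]);I.append(vision.grab_frame("scene").astype(float))
t=np.mean(T,0);print(t);cv2.imwrite("pics/scene16.png",np.mean(I,0).astype(np.uint8));solve("pics/scene16.png",t,.19);fit("pics/scene16.png",t)
print(robot.get_state()["force"])
E
```

```text
time: 34.82
ee_pos: [0.5391, -0.1586, 0.2622]
tool_rot: [-0.0, 0.989, 0.15, 0.0]
force: [-3.6, 3.0, 7.4]
opening: 0.0193
34.8167 [ 0.5391 -0.1586  0.2622] yaw 17.230515060964805 F [-3.6008  2.9574  7.3996] T [ 0.8422  0.8659 -0.0349] rel crown in tool axes (mm) [   1.4103  -37.7803 -181.2128] F tool [-2.5579 -3.8948 -7.3996]
[ 0.5391 -0.1586  0.2622]
pics/scene16.png cc 0.986 lean 0.19513316 foot shift rel TCP mm (y,z) [-38.4956  -4.512 ] pivot shift [-3.4002 -1.0769]
pics/scene16.png both free [ 0.2168  0.1497 -0.4188] 0.9151539103853865
   both pivot fixed [0.2152] 0.9134125553319314
   bar free [ 0.1949 -3.4164 -1.5569] 0.9857132841374806
[-2.6441  4.1164  6.096 ]
```

```bash
python3 -m crank '{"hand":[0,0,0,0,0,0,0,0,0,0],"xyz":[[0,0,0],[0,0,0],[0,0,0],[0,0,0],[0,0,0],[0,0,0],[0,0,0],[0,0,0],[0,0,0],[0,0,0]],"roll":[0,0,0,0,0,0,0,0,0,0]}';python3 st.py
python3 - <<'E'
from lean2 import *
T=[];I=[]
for _ in range(5): T.append(robot.get_state()["ee_pos"]);I.append(vision.grab_frame("scene").astype(float))
t=np.mean(T,0);A=np.mean(I,0);cv2.imwrite("pics/scene17.png",A.astype(np.uint8));solve("pics/scene17.png",t,.19)
# mark vs needle in 3D-predicted pixels: compare measured red centroid with prediction for mark aligned (vertical) 
a=.195;z=np.array([0,0,1.]);u=gy*np.sin(a)+z*np.cos(a)
for n in("crown","gauge_foot","pointer_tip","mark_tip"):
  for r in finder.landmark_of("scene",n)[:3]:
    X=w("scene",r["centre"])
    if X[1]<-.1: print(n,round(r["conf"],2),X)
print(robot.get_state()["force"],robot.get_state()["time"])
E
```

```text
time: 35.9
ee_pos: [0.539, -0.1586, 0.2622]
tool_rot: [-0.0, 0.989, 0.15, 0.0]
force: [-2.6, 3.7, 7.2]
opening: 0.0191
35.9 [ 0.539  -0.1586  0.2622] yaw 17.232108669427802 F [-2.6046  3.7031  7.1697] T [ 0.8767  0.8619 -0.0445] rel crown in tool axes (mm) [   1.3986  -37.8089 -181.2046] F tool [-1.3857 -4.3119 -7.1686]
pics/scene17.png cc 0.986 lean 0.1949893 foot shift rel TCP mm (y,z) [-38.4843  -4.5063] pivot shift [-3.4145 -1.0763]
crown 0.69 [ 0.5484 -0.1958  0.0828]
gauge_foot 0.65 [ 0.5495 -0.1932  0.0813]
[-2.6644  1.9632  7.1576] 36.35
```

```bash
python3 -c "
from station import robot
print(robot.hand_in())"
```

```text
the job is handed in; nothing more can be done
None
```

I pulled the yellow gauge out of the caddy and stood its foot on the pencil line, with its flat side along the offcut. I rocked it until the lean should put the pointer on the red mark, and handed it in at about 36 s while still holding it there. I had no direct reading of needle against mark in the final pose, so the match comes from measured angles.

| Last check | Result |
|---|---|
| Foot position along the offcut | Between 0.7 mm short of the pencil line (matching camera pictures to one another) and about 2.5 mm past it (trained network) |
| Lean | 0.195 rad, unchanged over the last second or so |
| Where the mark sits | About 0.19 to 0.195 rad from the wrist pictures; other estimates of the lean needed ran from 0.185 to 0.21 |
| Push on the wood | About 9 to 10 N, with roughly 4 N sideways |

- **Pointer accuracy:** the needle and mark should agree to about 0.01 to 0.02 rad.
- **Foot slips:** the foot slid along the wood several times while I rocked the gauge. Each time I lifted it, re-centred it and set it down again.
- **Off-centre rocking:** the last of the lean was set with the foot about 25 to 30 mm along the offcut, before the final placement on the line.
- **Other objects:** I did not run a final camera check on them. Apart from the gauge touching the wood, no force reading showed a contact.

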